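# Stand a round-bottomed flask on a tared balance

## Task

We want the weight of the larger flask without its cork ring: lay the wider of the two cork rings flat in the middle of the balance pan and let go of it, press the balance's tare key down while only the ring is on the pan, then take the larger flask from the draining rack and stand it gently, upright, in the cork ring. Leave the smaller flask in the rack, the narrower cork ring where it lies, and everything else on the table standing where it is.

Things in the scene. Friction and masses are not known exactly. Their poses are not given: they have to be found in the camera images.
- flask_large: larger of two empty long-necked round-bottomed brown glass flasks, 0.07-0.14 kg. Origin: centre of the bulb (a ball 76 mm across), +z along the neck. Straight neck 26 mm across from 37 to 135 mm above the origin. At the start it leans about 43 deg in the rack, neck roughly towards the robot. Its weight acts near the bulb's centre; friction holds it in a ring at the angle it is left
- flask_large_mouth (a point): mouth of the large flask, 140 mm from the bulb's centre; the lip below it is 29 mm across and 5 mm high. In the rack the front wire passes under the neck 70 mm from the bulb's centre, the wire's highest parts beside the neck reach up to 82 mm from it: grip the neck beyond that
- flask_small: smaller flask of the same kind, to be left alone: bulb 54 mm across, neck 22 mm, mouth 118 mm from the bulb's centre. Origin: centre of the bulb, +z along the neck. It leans about 37 deg in the rack's other berth, its bulb 110 mm to one side (either side) of the large one's
- rack: white wire draining rack, 112 x 201 x 120 mm high, fixed; it and the balance may stand on either side. Origin on the table between the two berths; -x: where the necks lean, y: along the row. Hoops (44 mm across, wire 5 mm) at x 0, y +-55, z 30 mm; front wire at x -59 mm, 105 mm high under the necks, 118 mm between; legs at y +-98 mm
- cork_wide: wider of two cork rings: 66 mm outside, hole 44 mm, 22 mm high, 0.03 kg. Origin: centre of its underside, z up. It lies on the table in the middle near the robot or on the left; pot dye_pot_4 stands close to it, towards the ring's own +x. The large flask seated in it has its bulb's centre 53 mm above the ring's underside
- cork_narrow: narrower cork ring, to be left alone: 52 mm outside, hole 30 mm, 18 mm high; origin at the centre of its underside
- balance: bench balance, white housing 190 x 150 mm, 40 mm high without the pan; fixed. Origin on the table under its middle; the sloped grey key panel with the display is at its -x end (towards the robot)
- pan_center (a point): centre of the top of the balance's flat round steel pan, 120 mm across, 56 mm above the table
- tare_top (a point): centre of the top of the tare key, the larger of two round white keys on the sloped panel: 23 mm across, 8 mm proud, at the panel's -y end (right-hand seen from the robot), 45 mm above the table. It sinks along the panel's normal, which leans 14 deg from vertical to the balance's -x; pushing straight down works too
- tare_key (a joint): travel of the tare key: 0 up, 0.004 m fully down; a spring returns it, 3.5 N holds it fully down
- dye_pot_4: screw pot with a cream lid, 60 dia x 52 mm high, beside the wide cork ring (centres 72 to 78 mm apart, any of several sides). Origin at the centre of its underside. Bystander
- dye_pot_3: screw pot with a black lid, 54 dia x 44 mm high, beside the narrow cork ring (centres 66 to 72 mm apart). Origin at the centre of its underside. Bystander
- bottle_green: pale green squeeze bottle with a blue cap, 67 dia x 193 mm high, standing between the rack and the balance. Origin at the centre of its underside. Bystander
- cup_0: thin clear mixing cup, 70 dia x 81 mm high, near the front edge of the table, light. Origin at the centre of its underside. Bystander
- funnel: blue-green funnel standing on its mouth, 94 dia x 85 mm high, on the right of the table. Origin at the centre of its underside. Bystander
- dye_pot_2: screw pot with a cream lid, 60 dia x 52 mm high, close behind the rack. Origin at the centre of its underside. Bystander
- teaspoon_1: teaspoon with a red handle, 132 x 26 x 11 mm, lying beside the balance on its +y side. Origin at the centre of its underside. Bystander
- thread_cone: cone of cream thread, 60 dia x 82 mm high, towards the back of the table. Origin at the centre of its underside. Bystander
There are look-alikes about, which are no part of the job. Leave any black look-alike of the cork_wide alone.

How it is judged (in metres and radians):
On the way, in this order (a step that is already met when the one before it is completed fails the run):
1. the wide cork ring lies flat in the middle of the balance pan, let go of (horizontal distance between cork_wide and pan_center below 0.012 m and z of cork_wide in the frame of pan_center between -0.003 and 0.003 m and angle between cork_wide's own z axis and vertical below 0.06 rad and horizontal distance between flask_large and pan_center above 0.1 m and contact force between the fingers and cork_wide below 0.1 N), for 0.2 s.
2. the tare key is pressed down with only the ring on the pan (horizontal distance between cork_wide and pan_center below 0.012 m and z of cork_wide in the frame of pan_center between -0.003 and 0.003 m and angle between cork_wide's own z axis and vertical below 0.06 rad and horizontal distance between flask_large and pan_center above 0.1 m and value of joint tare_key above 0.0028 m), for 0.05 s.
At the end, for the whole second after the job is handed in: Ring flat on the pan within 12 mm of its centre; large flask let go of, at rest, bulb in the ring (centre within 5 mm of the ring's axis, 49-57 mm above its underside), neck within 0.12 rad of vertical; tare key up; small flask and narrow ring in place (15, 30 mm) (horizontal distance between cork_wide and pan_center below 0.012 m and z of cork_wide in the frame of pan_center between -0.003 and 0.003 m and angle between cork_wide's own z axis and vertical below 0.06 rad and angle between flask_large's own z axis and vertical below 0.12 rad and horizontal distance between flask_large and cork_wide below 0.005 m and z of flask_large in the frame of cork_wide between 0.049 and 0.057 m and linear speed of flask_large below 0.02 m/s and angular speed of flask_large below 0.1 rad/s and value of joint tare_key below 0.001 m and distance of flask_small from where it was at the start of the episode below 0.015 m and distance of cork_narrow from where it was at the start of the episode below 0.03 m); the robot touches nothing.
It fails at once if the large flask is let fall (over 0.35 m/s while no finger touches it, a fall of about 6 mm) (linear speed of flask_large above 0.35 m/s and contact force between the fingers and flask_large below 0.01 N).
It fails at once if the large flask is driven hard onto something (over 40 N against ring, balance or rack) (contact force between flask_large and cork_wide above 40 N or contact force between flask_large and balance above 40 N or contact force between flask_large and rack above 40 N).
It fails at once if the small flask is taken or knocked from its place (moved over 15 mm) (distance of flask_small from where it was at the start of the episode above 0.015 m).
It fails at once if the narrow cork ring is moved over 30 mm (distance of cork_narrow from where it was at the start of the episode above 0.03 m).
It fails at once if a bystander is pushed over 30 mm or tipped over 0.3 rad (distance of any of dye_pot_4, dye_pot_3, bottle_green, cup_0, funnel, dye_pot_2, teaspoon_1, thread_cone from where it was at the start of the episode above 0.03 m or angle between any of dye_pot_4, dye_pot_3, bottle_green, cup_0, funnel, dye_pot_2, teaspoon_1, thread_cone's own z axis and vertical above 0.3 rad).
It also fails if it takes over 69 s, if anything falls off the work surface, if the arm or the gripper's body presses on something with over 40 N, if the wrist force passes 120 N, or if a joint passes its speed limit or range.

## Robot

A 6-joint arm with a two-finger parallel gripper is mounted at the origin on a cart in front of the work surface, level with it; the furniture and walls round the work are solid. World frame = base frame: x ahead of the robot, y to its left, z up, the work surface at z = 0. Lengths are in m, angles in degrees, forces in N, time in s.
With the tool pointing down it reaches from about 0.325 to 0.875 m from the base axis. Payload 4.4 kg.
Tool frame: the origin (TCP) lies between the finger pads; the fingertips stand 25 mm ahead of it and the grasp point (between the pads) lies 6 mm ahead of it; z points along the fingers, y is the direction in which the jaws open and shut (so a half turn about z gives the same grasp; the last joint's range is limited). The gripper opens to 85 mm and grips with 20 to 120 N. Pads are 22 mm wide; open, the fingers measure 114 mm over their backs; the gripper's body (76 mm by 85 mm) begins 54 mm behind the grasp point. The pads swing forward as they close: fully open they stand 13 mm farther back than shut.
Start: joints at [-85.457, 11.837, 88.321, -0, 79.842, -8.623], TCP at [0.131, -0.56, 0.256] pointing down, gripper open.
Joint ranges: [-156.59, 156.59], [-49.26, 127.26], [12.9, 141.05], [-63.56, 243.56], [4.71, 150.69], [-161.64, 161.64]. Speed limits (degrees/s): [159.86, 159.86, 180, 180, 180, 180].

## Interface

Orientations are given as [roll, pitch, yaw] about the fixed x, y, z axes, in that order (R = Rz(yaw) Ry(pitch) Rx(roll)).
In Python, from plant import robot, optics gives the robot as it stands.
- The arm moves only by the tool jog_arm, never from a script. Its argument "deltas" is a list that holds one entry, the list of rows, each a list of 7 numbers: the opening, from 0 (shut) to 1 (fully open), then the shift along the tool's x, y, z in cm, then the turn, a rotation vector about the tool's x, y, z in rad. In form: [[[claw, tx, ty, tz, wx, wy, wz], ...]]. A call has 1 to 8 rows; each row is the pose to reach, as a shift and turn from the pose commanded when the call began, along the tool's axes at that moment; what a row does not reach only later rows make up. A row lasts 1/12 s, in which the tool goes at most 41.7 mm and 7.16 degrees, less where a joint would pass 70% of its speed; a pose out of reach is approached as far as the arm can. A call with a gripper value outside its range is refused whole. The fingers move at their own pace and stop on an object; "grip_force" is the grip in N (left out, the last holds). Time passes only in rows, so rows that repeat a pose let the fingers close. It gives the time, the measured TCP pose, the force and the opening at its end, in the units of the state.
- robot.sense(): the state, without advancing time (a new reading comes with each control period).
- optics.capture(name): name is "scene" or "top" or "wrist"; returns the picture (420x560x3 uint8, red, green, blue); there is no depth.
- optics.calibration(name): a dict with "camera_matrix" (3x3 intrinsics, pixels), "rvec" (rotation vector, rad) and "tvec" (3), from world to camera coordinates, as OpenCV has them. Camera axes: x right, y down, z forward; pixel columns grow to the right and rows downward; lengths in m; the calibration is good to about 2 mm. The wrist camera is an equidistant fisheye: a pixel r from the principal point sees the ray r / f radians off the axis. A picture is of the moment at which its call begins: read the wrist's pose just before it. calibration takes no time and is no camera call; for the wrist camera it gives the pose at the moment of the call.
- robot.sign_off(): hands the job in, once; it reports no verdict.
The state is a dict: "t": time; "joints": joint angles; "qvel": joint speeds; "joint_efforts": joint torques, N m; "position": TCP position; "tcp_rot": TCP orientation; "wrist_force": force on the tool from outside, world axes, zero at the start; "torque": the same for the moment, N m; "opening": finger opening in m.
Only numpy, scipy, OpenCV 4.12 (cv2) and the standard library are available. Lean on these libraries where they do the work, as an engineer would, in place of code of your own. Each camera call takes 0.05 s, during which the arm holds its last target.

## Working session

There is one attempt and no reset: what is moved stays moved. The work goes in short steps, Python scripts to look and compute and a tool call to move; the robot and the scene stay as the last step left them, time stands still between calls to the robot, and variables do not carry over. Pictures are saved under pics/ and viewed, and the job is handed in when it is done.

Besides the shell and the picture viewer there is one more tool, called after "Request:" by a JSON object that holds its "api" and its "payload", one argument or row to a line. jog_arm: Moves the arm, as the interface text tells. Its arguments: {"type":"object","properties":{"deltas":{"type":"array"},"grip_force":{"type":"number"}},"required":["deltas"]}

```bash
ls; mkdir -p pics
python3 - <<'E'
from plant import robot, optics
import cv2
print(robot.sense())
for n in ["scene","top","wrist"]:
    c=optics.calibration(n); print(n,c)
    im=optics.capture(n); cv2.imwrite(f"pics/{n}0.png",im[:,:,::-1])
E
```

```text
pics
{'t': 0.0, 'joints': array([-8.54581239e+01,  1.18838325e+01,  8.84049552e+01,  1.41728479e-03,
        7.98393731e+01, -8.62250126e+00]), 'qvel': array([-0.01052129, -0.07818675, -0.06180507,  0.08649555, -0.00340377,
       -0.0908811 ]), 'joint_efforts': array([ 1.14287937e-03, -3.83025420e+01, -2.91594958e+01, -5.44516888e-05,
        1.06436567e-02,  2.71101520e-06]), 'position': array([ 0.13089959, -0.55919601,  0.25512851]), 'tcp_rot': array([-1.79873497e+02, -2.05930505e-02,  1.31641031e+01]), 'wrist_force': array([-0.93299651, -0.27315186, -0.0923654 ]), 'torque': array([ 0.00549699, -0.02280395, -0.01688321]), 'opening': 0.08545477777195955}
scene {'camera_matrix': array([[469.44025406,   0.        , 284.57662903],
       [  0.        , 469.44025406, 210.71971673],
       [  0.        ,   0.        ,   1.        ]]), 'rvec': array([ 0.86252849, -2.42275259,  1.23828912]), 'tvec': array([0.45683797, 0.27272799, 1.41217252])}
top {'camera_matrix': array([[513.76944333,   0.        , 285.49681179],
       [  0.        , 513.76944333, 208.27310157],
       [  0.        ,   0.        ,   1.        ]]), 'rvec': array([ 2.15828623, -2.15993751,  0.1303038 ]), 'tvec': array([0.03318387, 0.56047546, 1.7605235 ])}
wrist {'camera_matrix': array([[325.1922621 ,   0.        , 281.71067094],
       [  0.        , 325.1922621 , 215.79643236],
       [  0.        ,   0.        ,   1.        ]]), 'rvec': array([-2.29077913,  1.81561175,  0.24586907]), 'tvec': array([-0.57304499, -0.03446476,  0.3785001 ])}
```

View pics/scene0.png

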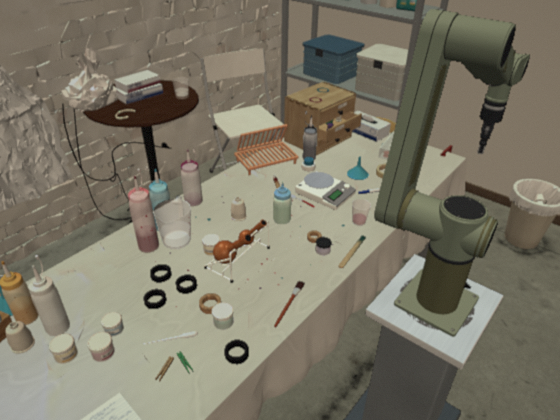

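View pics/top0.png

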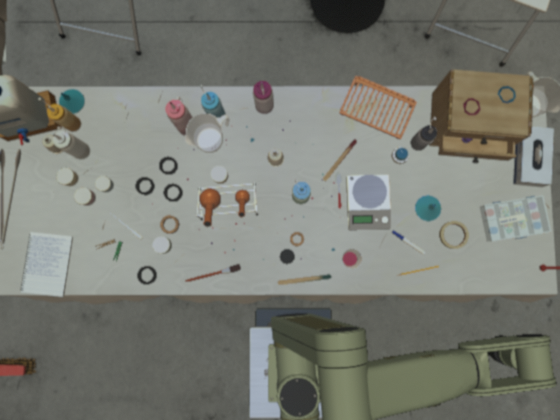

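View pics/wrist0.png

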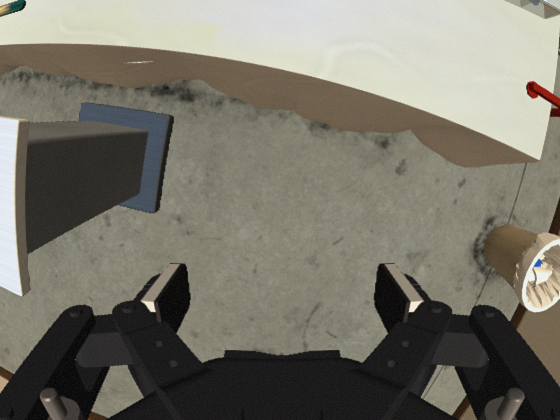

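The larger flask's bulb is at top (210,198), with the neck towards the robot. The wide cork ring is at (171,225) beside the cream-lidded pot at (162,245), the balance pan is at (369,191), and the narrow ring is at (297,239) by the black-lidded pot.

```bash
cat > h.py <<'E'
import numpy as np, cv2
from plant import robot, optics
from scipy.spatial.transform import Rotation as Ro
def ray(cal,uv,fish=False):
    K=cal["camera_matrix"]; R=cv2.Rodrigues(np.array(cal["rvec"]))[0]; t=np.array(cal["tvec"]).ravel()
    x=(uv[0]-K[0,2])/K[0,0]; y=(uv[1]-K[1,2])/K[1,1]
    if fish:
        r=np.hypot(x,y); s=np.sin(r)/r if r>1e-9 else 1; d=np.array([x*s,y*s,np.cos(r)])
    else: d=np.array([x,y,1.])
    d=R.T@d; return -R.T@t, d/np.linalg.norm(d)
def plane(cal,uv,z,fish=False):
    o,d=ray(cal,uv,fish); return o+d*(z-o[2])/d[2]
def proj(cal,P,fish=False):
    K=cal["camera_matrix"]; R=cv2.Rodrigues(np.array(cal["rvec"]))[0]; t=np.array(cal["tvec"]).ravel()
    p=R@np.asarray(P,float)+t
    if fish:
        r=np.hypot(p[0],p[1]); th=np.arctan2(r,p[2]); q=p[:2]/max(r,1e-9)*th
    else: q=p[:2]/p[2]
    return q*K[0,0]+K[:2,2]
def tri(rays):
    A=np.zeros((3,3));b=np.zeros(3)
    for o,d in rays:
        M=np.eye(3)-np.outer(d,d);A+=M;b+=M@o
    p=np.linalg.solve(A,b); return p,[np.linalg.norm((np.eye(3)-np.outer(d,d))@(p-o)) for o,d in rays]
def tcp():
    s=robot.sense(); return np.array(s["position"]),Ro.from_euler("xyz",s["tcp_rot"],degrees=True)
def rel(P,R2=None):
    "shift (cm, tool axes) and rotvec from the current measured pose"
    p,R=tcp(); print("cm",np.round(R.inv().apply(np.array(P)-p)*100,2), "rv",np.round((R.inv()*R2).as_rotvec(),3) if R2 is not None else "")
E
python3 - <<'E'
import cv2
im=cv2.imread("pics/top0.png")
cv2.imwrite("pics/t_left.png",cv2.resize(im[150:290,120:320],(800,560),interpolation=cv2.INTER_CUBIC))
cv2.imwrite("pics/t_right.png",cv2.resize(im[160:260,320:460],(784,560),interpolation=cv2.INTER_CUBIC))
im=cv2.imread("pics/scene0.png")
cv2.imwrite("pics/s_left.png",cv2.resize(im[200:340,140:300],(640,560),interpolation=cv2.INTER_CUBIC))
E
```

```text
(no output)
```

View pics/t_left.png

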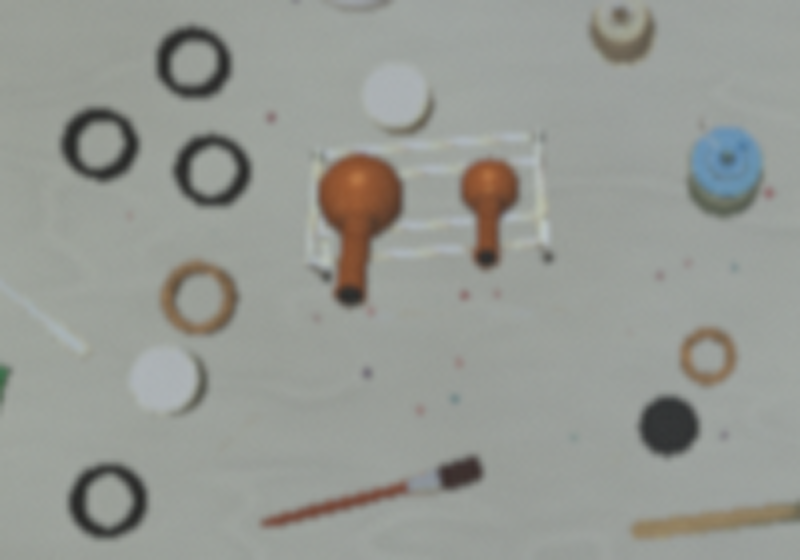

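View pics/t_right.png

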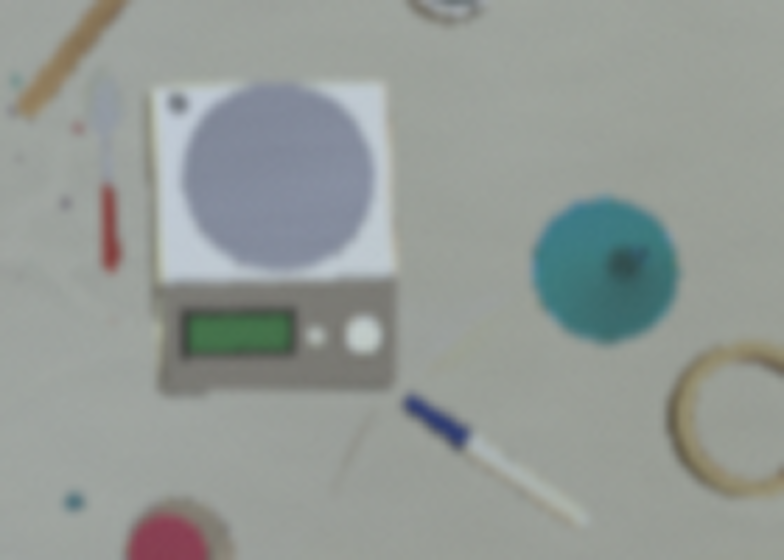

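View pics/s_left.png

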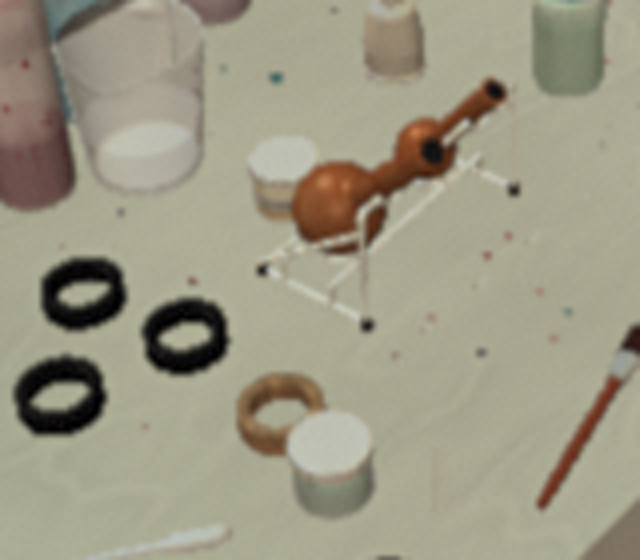

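Run:
```python
from h import *
ct=optics.calibration("top"); cs=optics.calibration("scene")
T=cv2.imread("pics/top0.png"); S=cv2.imread("pics/scene0.png")
H=cv2.cvtColor(T,cv2.COLOR_BGR2HSV); HS=cv2.cvtColor(S,cv2.COLOR_BGR2HSV)
def ell(H,lo,hi,box,name):
    m=cv2.inRange(H,lo,hi); k=np.zeros_like(m); x0,y0,x1,y1=box; k[y0:y1,x0:x1]=m[y0:y1,x0:x1]
    cs_,_=cv2.findContours(k,cv2.RETR_EXTERNAL,cv2.CHAIN_APPROX_NONE); c=max(cs_,key=cv2.contourArea)
    e=cv2.fitEllipse(c) if len(c)>5 else None; print(name,np.round(e[0],2),np.round(e[1],1),cv2.minEnclosingCircle(c)); return c,e
c,e=ell(H,(5,70,60),(25,255,255),(150,205,192,242),"wide"); print(plane(ct,e[0],.013), plane(ct,e[0],.022))
c,e=ell(H,(5,70,60),(25,255,255),(283,225,312,252),"narrow"); print(plane(ct,e[0],.013))
c,e=ell(H,(0,0,160),(180,40,255),(148,232,178,258),"pot4"); print(plane(ct,e[0],.052))
c,e=ell(H,(110,25,90),(140,90,200),(345,165,395,213),"pan"); print(plane(ct,e[0],.056))
c,e=ell(H,(0,0,180),(180,40,255),(380,212,392,228),"tare"); print(plane(ct,e[0],.045))
# crop-read fallbacks
f=lambda u,v,s,x,y:((u+.5)/s-.5+x,(v+.5)/s-.5+y)
print("pan read",plane(ct,f(278,177,5.6,320,160),.056),"tare",plane(ct,f(363,335,5.6,320,160),.045))
print("pot4",plane(ct,f(166,380,4,120,150),.052),"pot2",plane(ct,f(396,97,4,120,150),.052))
print("balance corners z.04",[np.round(plane(ct,f(u,v,5.6,320,160),.04),3) for u,v in [(153,85),(386,83),(395,275),(160,280)]])
bt=f(361,196,4,120,150); bs=f(337,207,4,140,200); mt=f(349,296,4,120,150); ms=f(432,152,4,140,200)
B,rb=tri([ray(ct,bt),ray(cs,bs)]); M,rm=tri([ray(ct,mt),ray(cs,ms)]); print("bulb",B,rb,"mouth",M,rm, np.linalg.norm(M-B))
d=(M-B)/np.linalg.norm(M-B); print("lean",np.degrees(np.arccos(d[2])),"az",np.degrees(np.arctan2(d[1],d[0])))
print("feet", [np.round(plane(ct,f(u,v,4,120,150),z),3) for u,v,z in [(318,152,.1),(540,135,.1),(327,275,0),(547,257,0)]])
```

```text
wide [169.16 224.08] [16.2 16.7] ((169.24647521972656, 224.06338500976562), 8.75385570526123)
[0.5072782 0.4423729 0.013    ] [0.50646537 0.44032678 0.022     ]
narrow [296.55 238.68] [11.5 12.1] ((296.6666564941406, 238.6666717529297), 6.368434906005859)
[ 0.45553265 -0.00595328  0.013     ]
pot4 [159.77 245.76] [24.5 32.3] ((162.5, 244.5), 19.144289016723633)
[0.42922122 0.46368981 0.052     ]
pan [369.24 190.98] [31.1 32.2] ((369.1170349121094, 191.15957641601562), 16.92283821105957)
[ 0.61790763 -0.25730431  0.056     ]
tare [384.2 219.2] [4.3 4.4] ((384.29998779296875, 219.3000030517578), 2.4042694568634033)
[ 0.5207866  -0.30889369  0.045     ]
pan read [ 0.61716164 -0.25726944  0.056     ] tare [ 0.52004905 -0.30960965  0.045     ]
pot4 [0.43311388 0.45916151 0.052     ] pot2 [0.6792494  0.26573584 0.052     ]
balance corners z.04 [array([ 0.678, -0.183,  0.04 ]), array([ 0.679, -0.329,  0.04 ]), array([ 0.558, -0.331,  0.04 ]), array([ 0.555, -0.185,  0.04 ])]
bulb [0.59267091 0.29463788 0.06478718] [np.float64(0.002843004530955389), np.float64(0.0028430045309552573)] mouth [0.49605588 0.28688366 0.16728356] [np.float64(0.0016272372863478425), np.float64(0.0016272372863478234)] 0.141067704246429
lean 43.399910153173415 az -175.41133894354738
feet [array([0.623, 0.325, 0.1  ]), array([0.637, 0.137, 0.1  ]), array([0.529, 0.331, 0.   ]), array([0.545, 0.136, 0.   ])]
```

Run:
```python
from h import *
D=lambda y:Ro.from_euler("xyz",[180,0,y],degrees=True)
rel([.40,-.35,.30],D(55)); rel([.45,-.25,.30],D(65))
```

```text
cm [ 30.97 -14.26  -4.43] rv [-0.002 -0.001 -0.73 ]
cm [ 38.12 -22.86  -4.41] rv [-0.002 -0.001 -0.905]
```

Request:
{"api": "jog_arm", "payload": {
  "deltas": [
    [[1,31,-14,-4.5,0,0,-0.73],[1,31,-14,-4.5,0,0,-0.73],[1,31,-14,-4.5,0,0,-0.73],[1,31,-14,-4.5,0,0,-0.73],[1,31,-14,-4.5,0,0,-0.73],[1,31,-14,-4.5,0,0,-0.73],[1,31,-14,-4.5,0,0,-0.73],[1,31,-14,-4.5,0,0,-0.73]]
  ]
}}

```text
t: 0.82
position: [0.3944, -0.3571, 0.3001]
tcp_rot: [-180.0, -0.0, 55.0]
wrist_force: [-0.1, -0.7, 0.5]
opening: 0.0857
```

Run:
```python
from h import *
D=lambda y:Ro.from_euler("xyz",[180,0,y],degrees=True)
rel([.45,.10,.30],D(110)); print(robot.sense())
```

```text
cm [ 4.064e+01 -2.167e+01  2.000e-02] rv [-0.   -0.   -0.96]
{'t': 0.8167, 'joints': array([-5.14864248e+01,  4.77233491e+00,  9.11383108e+01, -1.77123625e-04,
        8.41038641e+01, -1.64827822e+01]), 'qvel': array([ 54.34318182,   6.88199942, -15.15598571,  -0.06285506,
         7.81507054,  54.1321885 ]), 'joint_efforts': array([-3.24864618e+00, -3.51154268e+01, -2.86400342e+01,  3.11132614e-02,
        1.30043244e-01, -8.39341376e-01]), 'position': array([ 0.39438648, -0.35714273,  0.30007537]), 'tcp_rot': array([-1.79986037e+02, -3.94786437e-03,  5.49963751e+01]), 'wrist_force': array([-0.12215544, -0.7477733 ,  0.5302886 ]), 'torque': array([-0.06428431,  0.04412142,  0.02109097]), 'opening': 0.085735507475077}
```

Request:
{"api": "jog_arm", "payload": {
  "deltas": [
    [[1,40,-22,0,0,0,-0.97],[1,40,-22,0,0,0,-0.97],[1,40,-22,0,0,0,-0.97],[1,40,-22,0,0,0,-0.97],[1,40,-22,0,0,0,-0.97],[1,40,-22,0,0,0,-0.97],[1,40,-22,0,0,0,-0.97],[1,40,-22,0,0,0,-0.97]]
  ]
}}

```text
t: 1.48
position: [0.4287, -0.0255, 0.2999]
tcp_rot: [180.0, 0.0, 110.9]
wrist_force: [1.0, 0.2, -0.3]
opening: 0.0854
```

Run:
```python
from h import *
D=lambda y:Ro.from_euler("xyz",[180,0,y],degrees=True)
rel([.500,.43,.24],D(165))
```

```text
cm [40.02 22.88  5.99] rv [ 0.     0.    -0.945]
```

Request:
{"api": "jog_arm", "payload": {
  "deltas": [
    [[1,39.5,22.5,5,0,0,-0.945],[1,39.5,22.5,5,0,0,-0.945],[1,39.5,22.5,5,0,0,-0.945],[1,39.5,22.5,5,0,0,-0.945],[1,39.5,22.5,5,0,0,-0.945],[1,39.5,22.5,5,0,0,-0.945],[1,39.5,22.5,5,0,0,-0.945],[1,39.5,22.5,5,0,0,-0.945]]
  ]
}}

```text
t: 2.15
position: [0.4812, 0.3019, 0.263]
tcp_rot: [-180.0, -0.0, 165.0]
wrist_force: [0.8, 0.5, 0.7]
opening: 0.0853
```

Run:
```python
from h import *
D=lambda y:Ro.from_euler("xyz",[180,0,y],degrees=True)
rel([.507,.439,.20],D(165))
```

```text
cm [ 1.04 13.92  6.29] rv [-0.    -0.     0.001]
```

Request:
{"api": "jog_arm", "payload": {
  "deltas": [
    [[1,0.5,11,4,0,0,0],[1,0.5,11,4,0,0,0],[1,0.5,11,4,0,0,0],[1,0.5,11,4,0,0,0],[1,0.5,11,4,0,0,0],[1,0.5,11,4,0,0,0]]
  ]
}}

```text
t: 2.65
position: [0.5055, 0.4067, 0.223]
tcp_rot: [-179.9, -0.0, 164.7]
wrist_force: [0.2, -1.0, 0.5]
opening: 0.0855
```

Run:
```python
from h import *
cal=optics.calibration("wrist"); np.save("w1.npy",cal)
im=optics.capture("wrist"); cv2.imwrite("pics/w1.png",im[:,:,::-1])
for P in [(.507,.439,.022),(.433,.459,.052)]: print(proj(cal,P,True))
```

```text
[312.84817801 189.69081566]
[316.91291161 110.83991185]
```

View pics/w1.png

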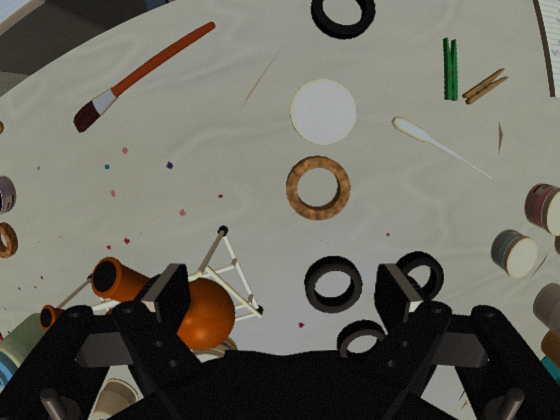

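Run:
```python
from h import *
cal=np.load("w1.npy",allow_pickle=True).item()
im=cv2.imread("pics/w1.png"); H=cv2.cvtColor(im,cv2.COLOR_BGR2HSV)
m=cv2.inRange(H,(8,90,50),(25,255,255)); k=np.zeros_like(m); k[145:230,275:365]=m[145:230,275:365]
cs,_=cv2.findContours(k,cv2.RETR_EXTERNAL,cv2.CHAIN_APPROX_NONE); c=max(cs,key=cv2.contourArea); e=cv2.fitEllipse(c); print(e)
P=plane(cal,e[0],.018,True); print("ring",P, plane(cal,e[0],.022,True))
# edges
pts=np.array([plane(cal,p[0],.02,True)[:2] for p in c]); cc,r=cv2.minEnclosingCircle(pts.astype(np.float32)); print(cc,r)
Q=plane(cal,(323,112),.052,True); print("pot",Q, Q-P, np.degrees(np.arctan2(*(Q-P)[[1,0]])))
p,R=tcp(); print(p, R.as_euler("xyz",degrees=True)); rel([cc[0],cc[1],.06],Ro.from_euler("xyz",[180,0,165],degrees=True))
```

```text
((317.627685546875, 187.7541046142578), (63.03782653808594, 63.382965087890625), 138.6058807373047)
ring [0.50713947 0.44436326 0.018     ] [0.50632295 0.44412829 0.022     ]
(0.5072609186172485, 0.44411686062812805) 0.03349875286221504
pot [0.43529339 0.4639749  0.052     ] [-0.07184608  0.01961164  0.034     ] 164.73207723520596
[0.50587687 0.40628591 0.22397037] [-1.79984842e+02  2.00107667e-02  1.64678239e+02]
cm [ 0.87  3.69 16.4 ] rv [-0.     0.    -0.006]
```

Request:
{"api": "jog_arm", "payload": {
  "deltas": [
    [[1,0.8,3.6,4,0,0,-0.006],[1,0.8,3.6,8,0,0,-0.006],[1,0.8,3.6,12,0,0,-0.006],[1,0.8,3.6,14.5,0,0,-0.006],[1,0.8,3.6,14.5,0,0,-0.006],[1,0.8,3.6,14.5,0,0,-0.006]]
  ]
}}

```text
t: 3.2
position: [0.5067, 0.4419, 0.0776]
tcp_rot: [-179.8, -0.1, 165.0]
wrist_force: [0.1, -0.1, 1.6]
opening: 0.0856
```

Run:
```python
from h import *
rel([.5072,.443,.023],Ro.from_euler("xyz",[180,0,165],degrees=True))
cal=optics.calibration("wrist"); im=optics.capture("wrist"); cv2.imwrite("pics/w2.png",im[:,:,::-1])
H=cv2.cvtColor(im,cv2.COLOR_RGB2HSV)
print(proj(cal,(.5072,.443,.02),True))
```

```text
cm [-0.03  0.13  5.46] rv [-0.003 -0.003 -0.001]
[282.54368067 248.19894492]
```

View pics/w2.png

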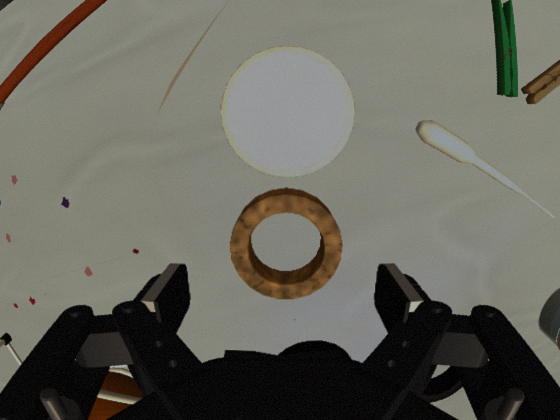

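Run:
```python
from h import *
cal=optics.calibration("wrist")
im=cv2.imread("pics/w2.png"); H=cv2.cvtColor(im,cv2.COLOR_BGR2HSV)
m=cv2.inRange(H,(8,90,40),(25,255,255)); k=np.zeros_like(m); k[180:310,220:350]=m[180:310,220:350]
cs,_=cv2.findContours(k,cv2.RETR_EXTERNAL,cv2.CHAIN_APPROX_NONE); c=max(cs,key=cv2.contourArea); e=cv2.fitEllipse(c); print(e)
pts=np.array([plane(cal,p[0],.022,True)[:2] for p in c]); cc,r=cv2.minEnclosingCircle(pts.astype(np.float32)); print(cc,r)
rel([cc[0],cc[1],.023])
```

```text
((285.5987243652344, 243.89791870117188), (109.56011199951172, 110.46044921875), 80.9017333984375)
(0.5095464587211609, 0.44643619656562805) 0.03468554839491844
cm [0.01 0.3  5.76] rv
```

Request:
{"api": "jog_arm", "payload": {
  "deltas": [
    [[1,0,0.2,2,0,0,0],[1,0,0.2,4,0,0,0],[1,0,0.2,5,0,0,0],[1,0,0.2,5.4,0,0,0],[1,0,0.2,5.4,0,0,0]]
  ],
  "grip_force": 25
}}

```text
t: 3.67
position: [0.5088, 0.446, 0.0259]
tcp_rot: [179.9, 0.1, 165.0]
wrist_force: [-0.5, -0.2, 0.0]
opening: 0.0853
```

Request:
{"api": "jog_arm", "payload": {
  "deltas": [
    [[0.6,0,0,0,0,0,0],[0.6,0,0,0,0,0,0],[0.6,0,0,0,0,0,0],[0.6,0,0,0,0,0,0],[0.6,0,0,0,0,0,0],[0.6,0,0,0,0,0,0]]
  ]
}}

```text
t: 4.17
position: [0.5096, 0.4468, 0.0272]
tcp_rot: [179.8, 0.2, 165.1]
wrist_force: [-1.5, -1.2, 6.3]
opening: 0.0659
```

Run:
```python
from h import *
s=robot.sense(); print(s["position"],s["opening"],s["wrist_force"])
im=optics.capture("wrist"); cv2.imwrite("pics/w3.png",im[:,:,::-1])
```

```text
[0.50956431 0.44681462 0.02724359] 0.06586890334782607 [-1.50361639 -1.19808401  6.32397955]
```

View pics/w3.png

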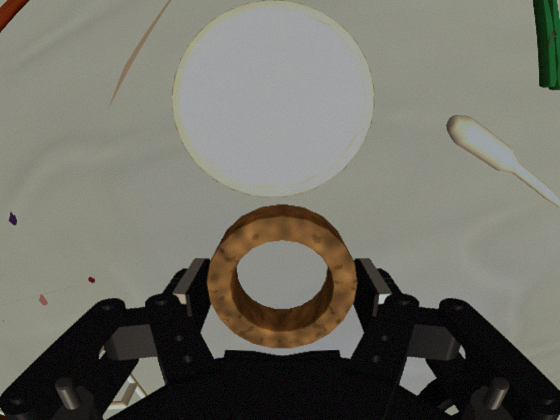

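Request:
{"api": "jog_arm", "payload": {
  "deltas": [
    [[0.6,0,0,-1,0,0,0],[0.6,0,0,-3,0,0,0],[0.6,0,0,-6,0,0,0],[0.6,0,0,-10,0,0,0],[0.6,0,0,-14,0,0,0],[0.6,0,0,-18,0,0,0],[0.6,0,0,-22,0,0,0],[0.6,0,0,-26,0,0,0]]
  ]
}}

```text
t: 4.88
position: [0.5076, 0.4457, 0.2874]
tcp_rot: [180.0, 0.0, 165.1]
wrist_force: [0.6, 0.3, 0.1]
opening: 0.0659
```

Run:
```python
from h import *
D=lambda y:Ro.from_euler("xyz",[180,0,y],degrees=True)
s=robot.sense(); print(s["joints"]); cal=optics.calibration("wrist")
im=optics.capture("wrist"); cv2.imwrite("pics/w4.png",im[:,:,::-1])
H=cv2.cvtColor(im,cv2.COLOR_RGB2HSV)
rel([.52,.10,.29],D(135)); rel([.617,-.2572,.29],D(90))
```

```text
[ 3.39515451e+01  2.28422895e+01  7.05671650e+01  1.00275248e-02
  8.65472383e+01 -4.11145541e+01]
cm [ -9.82 -33.43   0.54] rv [0.017 0.008 0.525]
cm [-28.39 -65.44   0.32] rv [2.00e-02 1.00e-03 1.31e+00]
```

View pics/w4.png

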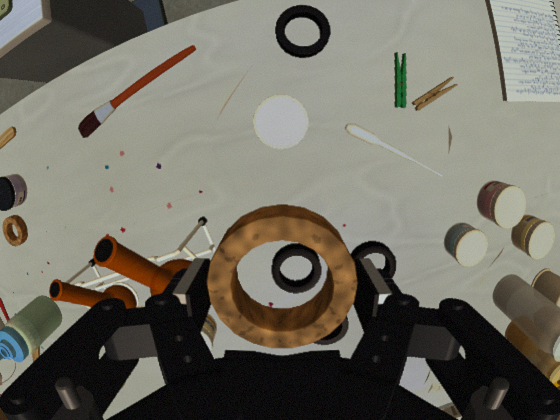

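Request:
{"api": "jog_arm", "payload": {
  "deltas": [
    [[0.6,-2.5,-8,0,0,0,-0.08],[0.6,-5,-17,0,0,0,-0.17],[0.6,-10,-33,0,0,0,-0.26],[0.6,-10,-33,0,0,0,-0.26],[0.6,-10,-33,0,0,0,-0.26],[0.6,-10,-33,0,0,0,-0.26],[0.6,-10,-33,0,0,0,-0.26],[0.6,-10,-33,0,0,0,-0.26]]
  ]
}}

```text
t: 5.6
position: [0.5187, 0.111, 0.2851]
tcp_rot: [180.0, 0.1, 180.0]
wrist_force: [0.6, 0.2, 0.6]
opening: 0.0659
```

Run:
```python
from h import *
D=lambda y:Ro.from_euler("xyz",[180,0,y],degrees=True)
rel([.617,-.2572,.29],D(180)); rel([.57,-.08,.29],D(180));
```

```text
cm [ -9.84 -36.82  -0.48] rv [ 0.     0.001 -0.   ]
cm [ -5.14 -19.1   -0.48] rv [ 0.     0.001 -0.   ]
```

Request:
{"api": "jog_arm", "payload": {
  "deltas": [
    [[0.6,-9.8,-35.5,0,0,0,0],[0.6,-9.8,-35.5,0,0,0,0],[0.6,-9.8,-35.5,0,0,0,0],[0.6,-9.8,-35.5,0,0,0,0],[0.6,-9.8,-35.5,0,0,0,0],[0.6,-9.8,-35.5,0,0,0,0],[0.6,-9.8,-35.5,0,0,0,0],[0.6,-9.8,-35.5,0,0,0,0]]
  ]
}}

```text
t: 6.27
position: [0.6077, -0.2106, 0.2851]
tcp_rot: [-180.0, 0.0, 179.9]
wrist_force: [0.6, 0.6, -0.1]
opening: 0.0658
```

Request:
{"api": "jog_arm", "payload": {
  "deltas": [
    [[0.6,0,0,0,0,0,0],[0.6,0,0,0,0,0,0],[0.6,0,0,0,0,0,0],[0.6,0,0,0,0,0,0]]
  ]
}}

```text
t: 6.6
position: [0.6074, -0.2073, 0.2847]
tcp_rot: [180.0, -0.0, -180.0]
wrist_force: [-0.3, 0.7, -1.1]
opening: 0.066
```

Run:
```python
from h import *
s=robot.sense(); print(s["position"],s["tcp_rot"])
cal=optics.calibration("wrist"); np.save("w5.npy",cal); im=optics.capture("wrist"); cv2.imwrite("pics/w5.png",im[:,:,::-1])
print(proj(cal,(.617,-.2572,.056),True),proj(cal,(.52,-.309,.045),True))
```

```text
[ 0.60741208 -0.20727501  0.28470137] [ 1.79965636e+02 -7.83682868e-03 -1.79973400e+02]
[235.39908421 199.66344692] [189.45886151 113.07839203]
```

View pics/w5.png

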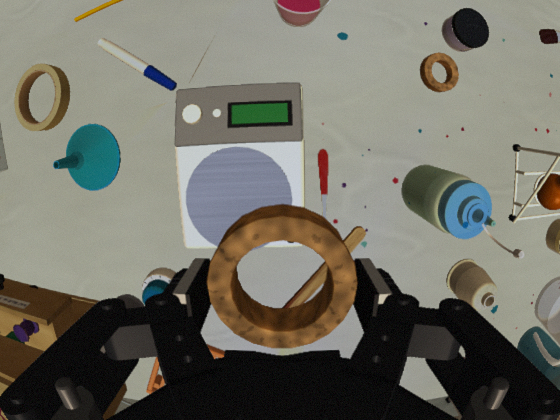

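Run:
```python
from h import *
cal=np.load("w5.npy",allow_pickle=True).item()
im=cv2.imread("pics/w5.png"); H=cv2.cvtColor(im,cv2.COLOR_BGR2HSV)
m=cv2.inRange(H,(100,25,60),(150,110,230)); k=np.zeros_like(m); k[143:232,178:296]=m[143:232,178:296]
k=cv2.morphologyEx(k,cv2.MORPH_OPEN,np.ones((5,5)))
cs,_=cv2.findContours(k,cv2.RETR_EXTERNAL,cv2.CHAIN_APPROX_NONE); c=max(cs,key=cv2.contourArea)
pts=np.array([plane(cal,p[0],.056,True)[:2] for p in c if p[0][1]<215 and not(p[0][0]>205 and p[0][1]>190 and p[0][0]<275)])
from scipy.optimize import least_squares
r=least_squares(lambda q:np.hypot(*(pts-q[:2]).T)-.06,[.617,-.257],loss="soft_l1",f_scale=.001); print("pan",r.x,np.abs(r.fun).mean(),len(pts))
m=cv2.inRange(H,(0,0,150),(180,60,255)); k=np.zeros_like(m); k[100:126,180:206]=m[100:126,180:206]
cs,_=cv2.findContours(k,cv2.RETR_EXTERNAL,cv2.CHAIN_APPROX_NONE); c=max(cs,key=cv2.contourArea); e=cv2.minEnclosingCircle(c); print(e, plane(cal,e[0],.045,True))
rel([*r.x,.12])
```

```text
pan [ 0.61958187 -0.25498416] 0.001371885148773315 186
((191.0, 113.5), 9.861641883850098) [ 0.52058056 -0.3072032   0.045     ]
cm [-1.2  -4.8  16.49] rv
```

Request:
{"api": "jog_arm", "payload": {
  "deltas": [
    [[0.6,-1.1,-4.9,0,0,0,0],[0.6,-1.1,-4.9,4,0,0,0],[0.6,-1.1,-4.9,8,0,0,0],[0.6,-1.1,-4.9,12,0,0,0],[0.6,-1.1,-4.9,16,0,0,0],[0.6,-1.1,-4.9,16,0,0,0],[0.6,-1.1,-4.9,16,0,0,0],[0.6,-1.1,-4.9,16,0,0,0]]
  ]
}}

```text
t: 7.32
position: [0.6203, -0.2574, 0.1274]
tcp_rot: [-179.9, 0.2, -180.0]
wrist_force: [-0.4, -0.2, 0.6]
opening: 0.0662
```

Run:
```python
from h import *
s=robot.sense(); print(s["position"],s["tcp_rot"])
cal=optics.calibration("wrist"); np.save("w6.npy",cal); im=optics.capture("wrist"); cv2.imwrite("pics/w6.png",im[:,:,::-1])
im=optics.capture("top"); cv2.imwrite("pics/t6.png",im[:,:,::-1])
print(proj(cal,(.6185,-.256,.056),True),proj(cal,(.52,-.309,.045),True))
```

```text
[ 0.62025262 -0.25744273  0.12735294] [-179.89031307    0.19630136 -179.96588232]
[282.77242424 236.28816483] [197.26390808  77.77493194]
```

View pics/w6.png

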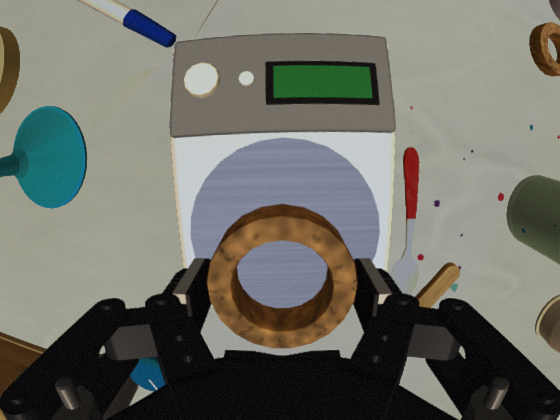

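Request:
{"api": "jog_arm", "payload": {
  "deltas": [
    [[0.6,0.25,0.2,1.2,0,0,0],[0.6,0.25,0.2,2.4,0,0,0],[0.6,0.25,0.2,3.4,0,0,0],[0.6,0.25,0.2,3.4,0,0,0],[0.6,0.25,0.2,3.4,0,0,0]]
  ]
}}

```text
t: 7.83
position: [0.6149, -0.255, 0.0886]
tcp_rot: [179.9, -0.2, 179.9]
wrist_force: [-0.4, -0.0, -0.5]
opening: 0.0656
```

Run:
```python
from h import *
s=robot.sense(); print(s["position"],s["tcp_rot"],s["wrist_force"])
```

```text
[ 0.61489685 -0.2550399   0.08864271] [ 1.79896235e+02 -1.78435169e-01  1.79945049e+02] [-0.37205412 -0.03762698 -0.53675415]
```

Request:
{"api": "jog_arm", "payload": {
  "deltas": [
    [[0.6,-0.05,0,0.2,0,0,0],[0.6,-0.05,0,0.4,0,0,0],[0.6,-0.05,0,0.45,0,0,0],[0.6,-0.05,0,0.45,0,0,0]]
  ]
}}

```text
t: 8.17
position: [0.6167, -0.2557, 0.0861]
tcp_rot: [-180.0, 0.0, 180.0]
wrist_force: [-0.2, 0.1, -0.3]
opening: 0.0659
```

Run:
```python
from h import *
s=robot.sense(); print(s["position"],s["tcp_rot"],s["wrist_force"])
im=optics.capture("wrist"); cv2.imwrite("pics/w7.png",im[:,:,::-1])
```

```text
[ 0.6167265  -0.25572119  0.08611378] [-1.79997128e+02  1.00205727e-02  1.79952986e+02] [-0.21924195  0.10207428 -0.33919178]
```

View pics/w7.png

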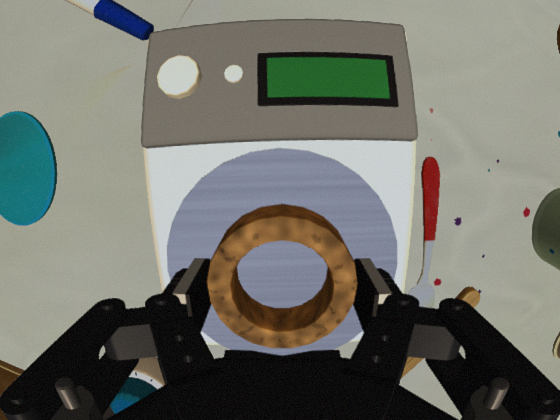

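Run:
```python
from h import *
from scipy.optimize import least_squares
cal=optics.calibration("wrist"); p,R=tcp()
im=cv2.imread("pics/w7.png"); H=cv2.cvtColor(im,cv2.COLOR_BGR2HSV)
m=cv2.inRange(H,(100,25,60),(150,110,230)); m=cv2.morphologyEx(m,cv2.MORPH_OPEN,np.ones((5,5)))
# edge: for each direction from (282,263) outward in upper half, last mask pixel
px=[]
for a in np.radians(np.arange(185,356,3)):
    rr=[r for r in range(95,125) if m[int(263+r*np.sin(a)),int(282+r*np.cos(a))]]
    if rr: px.append((282+max(rr)*np.cos(a),263+max(rr)*np.sin(a)))
pts=np.array([plane(cal,q,.056,True)[:2] for q in px])
r=least_squares(lambda q:np.hypot(*(pts-q[:2]).T)-.06,[.617,-.257],loss="soft_l1",f_scale=.001); print("pan",r.x,np.abs(r.fun).mean(),len(pts))
print("tcp",p)
m=cv2.inRange(H,(8,90,40),(25,255,255)); k=np.zeros_like(m); k[195:355,200:365]=m[195:355,200:365]
# inner hole contour at top face z=p-.0272+.022
cs,hi=cv2.findContours(k,cv2.RETR_CCOMP,cv2.CHAIN_APPROX_NONE)
for c,h in zip(cs,hi[0]):
    if cv2.contourArea(c)>1000:
        e=cv2.fitEllipse(c); print(h[3],e[0],e[1],"as top",plane(cal,e[0],p[2]-.0272+.022,True),"as bottom",plane(cal,e[0],p[2]-.0272,True))
for nm,P in [("top ctr",[p[0],p[1],p[2]-.0052]),("bot ctr",[p[0],p[1],p[2]-.0272])]: print(nm,proj(cal,P,True))
```

```text
pan [ 0.61943983 -0.2545487 ] 0.0002790829391243663 57
tcp [ 0.61674511 -0.25574747  0.08622765]
-1 (281.79022216796875, 277.0413818359375) (141.99562072753906, 147.96353149414062) as top [ 0.61025764 -0.25473607  0.08102765] as bottom [ 0.62102638 -0.25475254  0.05902765]
0 (281.775390625, 273.68597412109375) (68.96121215820312, 91.17037963867188) as top [ 0.60868944 -0.25474175  0.08102765] as bottom [ 0.61917819 -0.25475923  0.05902765]
top ctr [279.42794435 290.5626845 ]
bot ctr [279.75419236 269.21735002]
```

Request:
{"api": "jog_arm", "payload": {
  "deltas": [
    [[0.6,-0.4,0,0,0,0,0],[0.6,-0.4,0,0.1,0,0,0],[0.6,-0.4,0,0.2,0,0,0],[0.6,-0.4,0,0.25,0,0,0],[0.6,-0.4,0,0.25,0,0,0]]
  ]
}}

```text
t: 8.63
position: [0.6206, -0.2556, 0.0834]
tcp_rot: [180.0, -0.0, 180.0]
wrist_force: [-0.4, 0.5, 0.1]
opening: 0.0658
```

Request:
{"api": "jog_arm", "payload": {
  "deltas": [
    [[0.6,0,0,0.05,0,0,0],[0.6,0,0,0.1,0,0,0],[0.6,0,0,0.1,0,0,0]]
  ]
}}

```text
t: 8.88
position: [0.6207, -0.2557, 0.0833]
tcp_rot: [-180.0, 0.0, 180.0]
wrist_force: [-1.4, 1.7, 3.9]
opening: 0.0659
```

Contact at 3.9 N, so I'll release.

Request:
{"api": "jog_arm", "payload": {
  "deltas": [
    [[1,0,0,0,0,0,0],[1,0,0,0,0,0,0],[1,0,0,0,0,0,0],[1,0,0,0,0,0,0],[1,0,0,-1,0,0,0],[1,0,0,-3,0,0,0],[1,0,0,-6,0,0,0],[1,0,0,-9,0,0,0]]
  ]
}}

```text
t: 9.55
position: [0.6198, -0.2552, 0.1728]
tcp_rot: [179.9, -0.1, 180.0]
wrist_force: [-0.1, -0.6, 0.5]
opening: 0.0853
```

Request:
{"api": "jog_arm", "payload": {
  "deltas": [
    [[0,4,0,-3,0,0,0],[0,8,0,-3,0,0,0],[0,8,0,-3,0,0,0],[0,8,0,-3,0,0,0]]
  ]
}}

```text
t: 9.88
position: [0.5386, -0.2553, 0.2034]
tcp_rot: [180.0, -0.0, 179.9]
wrist_force: [-0.2, 0.2, -0.0]
opening: 0.0388
```

Run:
```python
from h import *
s=robot.sense(); print(s["position"],s["tcp_rot"],s["opening"])
cal=optics.calibration("wrist"); np.save("w8.npy",cal); im=optics.capture("wrist"); cv2.imwrite("pics/w8.png",im[:,:,::-1])
im=optics.capture("top"); cv2.imwrite("pics/t8.png",im[:,:,::-1])
cv2.imwrite("pics/t8c.png",cv2.resize(im[160:260,320:460,::-1],(784,560),interpolation=cv2.INTER_CUBIC))
```

```text
[ 0.53857628 -0.25534421  0.20341825] [ 1.79998832e+02 -1.49296431e-02  1.79864480e+02] 0.03875083511055285
```

View pics/w8.png

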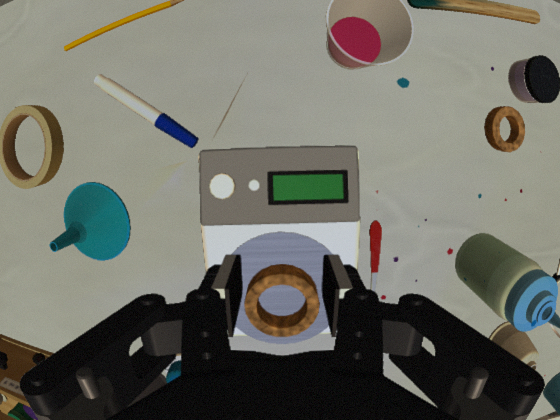

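View pics/t8c.png

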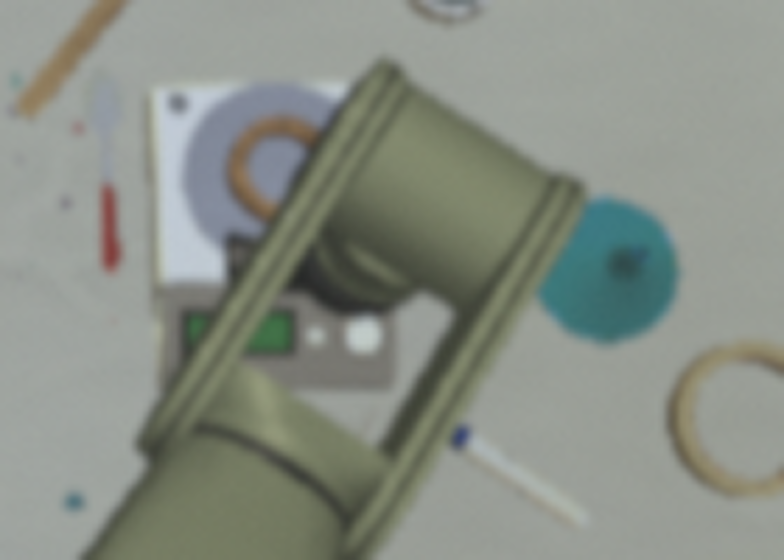

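Run:
```python
from h import *
cal=np.load("w8.npy",allow_pickle=True).item()
im=cv2.imread("pics/w8.png"); H=cv2.cvtColor(im,cv2.COLOR_BGR2HSV)
m=cv2.inRange(H,(0,0,150),(180,60,255)); k=np.zeros_like(m); k[170:202,206:238]=m[170:202,206:238]
cs,_=cv2.findContours(k,cv2.RETR_EXTERNAL,cv2.CHAIN_APPROX_NONE); c=max(cs,key=cv2.contourArea); e=cv2.minEnclosingCircle(c); T=plane(cal,e[0],.045,True); print(e, T)
rel([.5195,-.308,.085],Ro.from_euler("xyz",[180,0,180],degrees=True))
```

```text
((221.4107208251953, 185.7529754638672), 12.559379577636719) [ 0.52001678 -0.30703832  0.045     ]
cm [ 2.18 -5.21 11.82] rv [-0.001  0.002 -0.001]
```

Request:
{"api": "jog_arm", "payload": {
  "deltas": [
    [[0,1.9,-4,0,0,0,0],[0,1.9,-5.2,3,0,0,0],[0,1.9,-5.2,7,0,0,0],[0,1.9,-5.2,10.5,0,0,0],[0,1.9,-5.2,11.5,0,0,0],[0,1.9,-5.2,11.5,0,0,0],[0,1.9,-5.2,11.5,0,0,0]]
  ]
}}

```text
t: 10.57
position: [0.5226, -0.3077, 0.0876]
tcp_rot: [180.0, 0.0, 180.0]
wrist_force: [-0.2, -0.2, 1.1]
opening: -0.0001
```

Run:
```python
from h import *
s=robot.sense(); print(s["position"],s["opening"],s["wrist_force"])
im=optics.capture("wrist"); cv2.imwrite("pics/w9.png",im[:,:,::-1])
```

```text
[ 0.52262901 -0.30766737  0.08759845] -5.60727257486185e-05 [-0.18302293 -0.17898978  1.10893698]
```

View pics/w9.png

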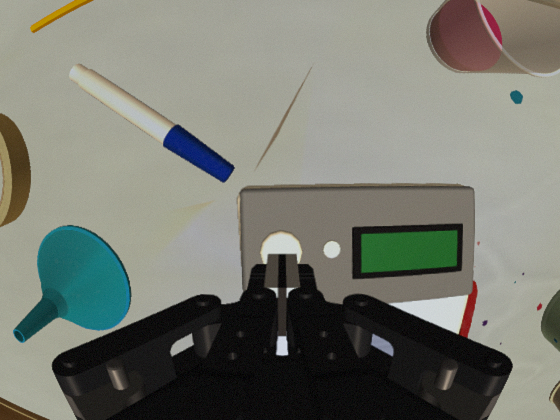

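Request:
{"api": "jog_arm", "payload": {
  "deltas": [
    [[0,0.2,0,0.6,0,0,0],[0,0.2,0,1.2,0,0,0],[0,0.2,0,1.6,0,0,0],[0,0.2,0,1.6,0,0,0]]
  ]
}}

```text
t: 10.95
position: [0.5195, -0.3075, 0.0715]
tcp_rot: [-180.0, 0.0, 180.0]
wrist_force: [-0.9, 0.1, 1.0]
opening: 0.0
```

Request:
{"api": "jog_arm", "payload": {
  "deltas": [
    [[0,0,0,0.2,0,0,0],[0,0,0,0.3,0,0,0],[0,0,0,0.4,0,0,0],[0,0,0,0.4,0,0,0]]
  ]
}}

```text
t: 11.28
position: [0.5202, -0.3077, 0.0681]
tcp_rot: [-180.0, 0.1, 180.0]
wrist_force: [1.3, 1.0, 2.9]
opening: 0.0001
```

Request:
{"api": "jog_arm", "payload": {
  "deltas": [
    [[0,0,0,0.15,0,0,0],[0,0,0,0.25,0,0,0],[0,0,0,0.25,0,0,0]]
  ]
}}

```text
t: 11.53
position: [0.5205, -0.3078, 0.0672]
tcp_rot: [-180.0, 0.1, 180.0]
wrist_force: [-1.1, 3.8, 11.0]
opening: -0.0002
```

Request:
{"api": "jog_arm", "payload": {
  "deltas": [
    [[0,0,0,0,0,0,0],[0,0,0,0,0,0,0],[0,0,0,-1.5,0,0,0],[0,0,0,-4,0,0,0],[0.7,0,0,-8,0,0,0],[0.7,0,0,-12,0,0,0],[0.7,0,0,-16,0,0,0],[0.7,0,0,-20,0,0,0]]
  ]
}}

```text
t: 12.2
position: [0.5187, -0.3074, 0.2661]
tcp_rot: [180.0, -0.1, 179.9]
wrist_force: [-0.4, -0.3, -0.0]
opening: 0.0482
```

Run:
```python
from h import *
s=robot.sense(); print(s["position"],s["joints"])
im=optics.capture("wrist"); cv2.imwrite("pics/w10.png",im[:,:,::-1])
```

```text
[ 0.51874951 -0.30742152  0.26608486] [-3.88479428e+01  1.48438195e+01  8.34795935e+01 -4.68302299e-02
  8.17629992e+01 -1.28784687e+02]
```

View pics/w10.png

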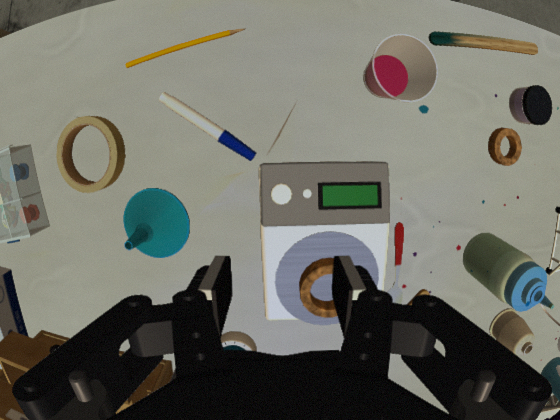

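```bash
cat >> h.py <<'E'
def Rd(d):
    "tool z = -d, tool y horizontal"
    z=-np.array(d)/np.linalg.norm(d); y=np.cross([0,0,1.],z); y/=np.linalg.norm(y)
    return Ro.from_matrix(np.column_stack([np.cross(y,z),y,z]))
B0=np.array([.5927,.2946,.0648]); M0=np.array([.4961,.2869,.1673]); d0=(M0-B0)/np.linalg.norm(M0-B0)
E
python3 - <<'E'
from h import *
print(d0,B0+.114*d0,B0+.24*d0); R=Rd(d0); print(R.as_matrix().round(3))
rel([.43,.0,.30]); rel(B0+.24*d0,R)
E
```

```text
[-0.68482915 -0.05458783  0.72665618] [0.51462948 0.28837699 0.14763881] [0.42834101 0.28149892 0.23919748]
[[-0.724 -0.079  0.685]
 [-0.058  0.997  0.055]
 [-0.687  0.    -0.727]]
cm [ 9.26 31.01 -2.75] rv 
cm [ 9.52 59.22  3.03] rv [-0.041 -0.745 -0.072]
```

Request:
{"api": "jog_arm", "payload": {
  "deltas": [
    [[0.7,9,31,-3,0,0,0],[0.7,9,31,-3,0,0,0],[0.7,9,31,-3,0,-0.1,-0.01],[0.7,9,31,-3,0,-0.2,-0.02],[0.7,9,31,-3,0,-0.3,-0.03],[0.7,9,31,-3,0,-0.4,-0.04],[0.7,9,31,-3,0,-0.5,-0.05],[0.7,9,31,-3,0,-0.5,-0.05]]
  ]
}}

```text
t: 12.92
position: [0.424, 0.005, 0.2895]
tcp_rot: [-179.4, 28.4, -177.1]
wrist_force: [-0.2, -0.3, -1.6]
opening: 0.0598
```

Run:
```python
from h import *
print(robot.sense()["joints"]); rel(B0+.24*d0,Rd(d0))
```

```text
[ -17.36170876  -28.50559859  123.4736639    10.48188602   58.41226415
 -113.52331934]
cm [ 0.77 27.64  5.02] rv [-0.027 -0.262 -0.022]
```

Request:
{"api": "jog_arm", "payload": {
  "deltas": [
    [[0.7,0,14,3,-0.02,-0.1,-0.02],[0.7,0,27,5,-0.02,-0.2,-0.02],[0.7,0,27,5,-0.02,-0.26,-0.02],[0.7,0,27,5,-0.02,-0.26,-0.02],[0.7,0,27,5,-0.02,-0.26,-0.02],[0.7,0,27,5,-0.02,-0.26,-0.02],[0.7,0,27,5,-0.02,-0.26,-0.02],[0.7,0,27,5,-0.02,-0.26,-0.02]]
  ]
}}

```text
t: 13.58
position: [0.4404, 0.2694, 0.2479]
tcp_rot: [-179.3, 43.5, -175.2]
wrist_force: [0.5, -0.1, 0.2]
opening: 0.0598
```

Request:
{"api": "jog_arm", "payload": {
  "deltas": [
    [[0.7,0,0,0,0,0,0],[0.7,0,0,0,0,0,0],[0.7,0,0,0,0,0,0]]
  ]
}}

```text
t: 13.83
position: [0.4404, 0.2681, 0.2474]
tcp_rot: [-179.2, 43.4, -175.1]
wrist_force: [-0.7, 0.2, -0.5]
opening: 0.0602
```

Run:
```python
from h import *
print(robot.sense()["joints"]); rel(B0+.24*d0,Rd(d0))
cal=optics.calibration("wrist"); np.save("w11.npy",cal); im=optics.capture("wrist"); cv2.imwrite("pics/w11.png",im[:,:,::-1])
for a in [0,.07,.14]: print(a,proj(cal,B0+a*d0,True))
R=cv2.Rodrigues(cal["rvec"])[0]; p,Rt=tcp(); print("cam in tool",Rt.inv().apply(-R.T@cal["tvec"]-p))
```

```text
[ 32.4040882  -11.52246015 122.88943199 -35.75572897  34.29156853
 -38.39766014]
cm [ 1.35  1.43 -0.17] rv [-0.01  -0.     0.004]
0 [295.79680647 177.10306218]
0.07 [298.35737609 188.57803385]
0.14 [302.45706645 207.1377943 ]
cam in tool [ 0.06693266  0.00158789 -0.11778465]
```

View pics/w11.png

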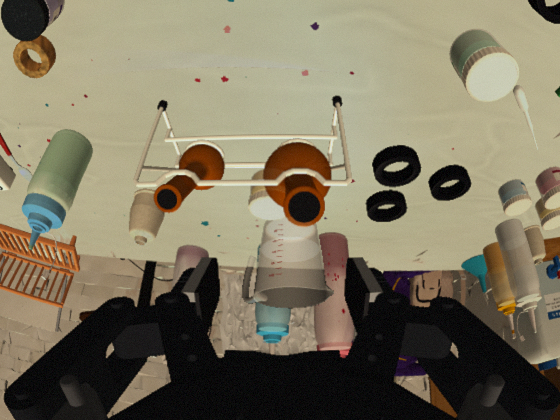

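Run:
```python
from h import *
cal=np.load("w11.npy",allow_pickle=True).item(); ct=optics.calibration("top"); cs=optics.calibration("scene")
im=cv2.imread("pics/w11.png"); H=cv2.cvtColor(im,cv2.COLOR_BGR2HSV)
m=cv2.inRange(H,(3,110,40),(18,255,255)); k=np.zeros_like(m); k[138:182,262:334]=m[138:182,262:334]
c=max(cv2.findContours(k,cv2.RETR_EXTERNAL,cv2.CHAIN_APPROX_NONE)[0],key=cv2.contourArea)
u=c[:,0,:]; u=u[u[:,1]<170]; e=cv2.minEnclosingCircle(u); print("bulb",e)
g=cv2.inRange(im,(0,0,0),(60,50,50)); k=np.zeros_like(g); k[185:228,285:325]=g[185:228,285:325]
c=max(cv2.findContours(k,cv2.RETR_EXTERNAL,cv2.CHAIN_APPROX_NONE)[0],key=cv2.contourArea); em=cv2.minEnclosingCircle(c); print("mouth",em)
f=lambda u,v,s,x,y:((u+.5)/s-.5+x,(v+.5)/s-.5+y)
B,rb=tri([ray(ct,f(361,196,4,120,150)),ray(cs,f(337,207,4,140,200)),ray(cal,e[0],True)])
M,rm=tri([ray(ct,f(349,296,4,120,150)),ray(cs,f(432,152,4,140,200)),ray(cal,em[0],True)])
d=(M-B)/np.linalg.norm(M-B); print(B,M,np.linalg.norm(M-B),"d",d,np.degrees(np.arccos(d[2])),rb,rm)
rel(M-.026*d,Rd(d)); rel(M+.07*d,Rd(d))
```

```text
bulb ((297.0, 168.0), 33.0152473449707)
mouth ((303.97222900390625, 206.6018524169922), 15.453489303588867)
[0.59250308 0.29460696 0.05851187] [0.49588893 0.28724387 0.16708598] 0.14552265918700868 d [-0.66391137 -0.05059756  0.74609757] 41.74654120012013 [np.float64(0.0014563832456896604), np.float64(0.006258663344938115), np.float64(0.005320953427711083)] [np.float64(0.0017123833369687726), np.float64(0.0016355280392478788), np.float64(0.0007039268894359352)]
cm [ 1.54  1.66 12.34] rv [-0.008  0.03   0.004]
cm [1.25 1.58 2.75] rv [-0.008  0.03   0.004]
```

Request:
{"api": "jog_arm", "payload": {
  "deltas": [
    [[0.7,1.4,1.5,0,-0.01,0,0.004],[0.7,1.4,1.5,2,-0.01,0,0.004],[0.7,1.4,1.5,3.5,-0.01,0,0.004],[0.7,1.4,1.5,3.5,-0.01,0,0.004],[0.7,1.4,1.5,3.5,-0.01,0,0.004]]
  ]
}}

```text
t: 14.3
position: [0.4542, 0.2821, 0.2133]
tcp_rot: [179.9, 43.5, -175.8]
wrist_force: [1.1, 0.3, 0.5]
opening: 0.0597
```

Run:
```python
from h import *
M=np.array([.4960,.2872,.1671]); rel(M-.026*d0,Rd(d0))
cal=optics.calibration("wrist"); np.save("w12.npy",cal); im=optics.capture("wrist"); cv2.imwrite("pics/w12.png",im[:,:,::-1])
for a in [.14]: print(a,proj(cal,B0,True),proj(cal,M,True))
p,R=tcp()
print([proj(cal,p+R.apply([0,0,z]),True).round(1) for z in [.0,.006,.05,.1]])
```

```text
cm [0.13 0.2  8.85] rv [-0.002  0.001 -0.004]
0.14 [282.55275442 194.15009083] [283.1926859  241.77438646]
[array([280.4, 297.5]), array([280.5, 290.6]), array([280.9, 252.8]), array([281.1, 226.3])]
```

View pics/w12.png

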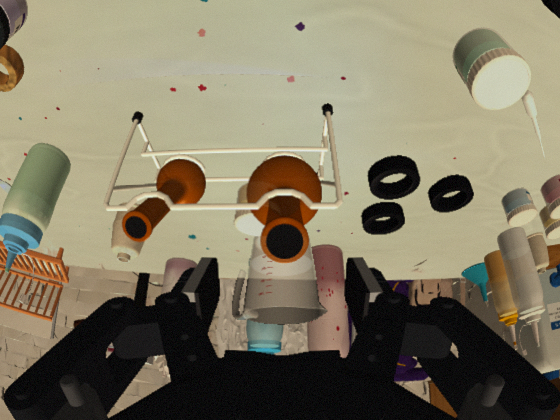

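Request:
{"api": "jog_arm", "payload": {
  "deltas": [
    [[0.7,0.15,0.25,1,0,0,0],[0.7,0.15,0.25,3,0,0,0],[0.7,0.15,0.25,5,0,0,0],[0.7,0.15,0.25,6.5,0,0,0],[0.7,0.15,0.25,7.5,0,0,0],[0.7,0.15,0.25,7.5,0,0,0],[0.7,0.15,0.25,7.5,0,0,0]]
  ]
}}

```text
t: 14.93
position: [0.5043, 0.2902, 0.1587]
tcp_rot: [179.8, 43.5, -175.7]
wrist_force: [0.1, 0.6, 0.1]
opening: 0.0601
```

Run:
```python
from h import *
M=np.array([.4960,.2872,.1671]); rel(M-.026*d0,Rd(d0))
cal=optics.calibration("wrist"); im=optics.capture("wrist"); cv2.imwrite("pics/w13.png",im[:,:,::-1])
print(proj(cal,B0,True),proj(cal,M,True))
```

```text
cm [ 0.04 -0.23  1.41] rv [ 0.     0.003 -0.003]
[276.98142377 213.84128669] [272.77265973 310.20820905]
```

View pics/w13.png

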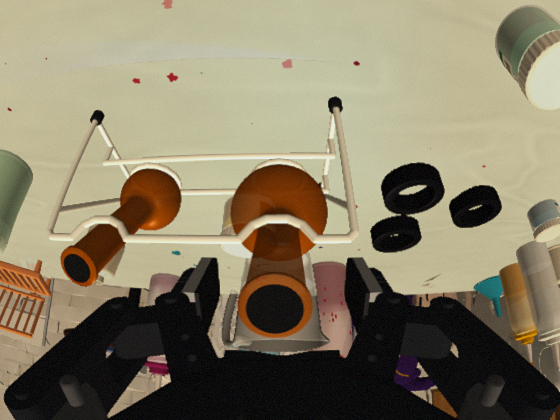

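Request:
{"api": "jog_arm", "payload": {
  "deltas": [
    [[0.7,0.05,-0.15,0.4,0,0,0],[0.7,0.05,-0.15,1.0,0,0,0],[0.7,0.05,-0.15,1.3,0,0,0],[0.7,0.05,-0.15,1.3,0,0,0],[0.7,0.05,-0.15,1.3,0,0,0]]
  ],
  "grip_force": 30
}}

```text
t: 15.4
position: [0.5126, 0.2899, 0.148]
tcp_rot: [179.9, 43.5, -175.6]
wrist_force: [0.0, 0.8, 0.0]
opening: 0.0597
```

Run:
```python
from h import *
M=np.array([.4960,.2872,.1671]); rel(M-.026*d0,Rd(d0))
cal=optics.calibration("wrist"); im=optics.capture("wrist"); cv2.imwrite("pics/w14.png",im[:,:,::-1])
```

```text
cm [-0.09 -0.14  0.06] rv [ 0.001  0.001 -0.002]
```

View pics/w14.png

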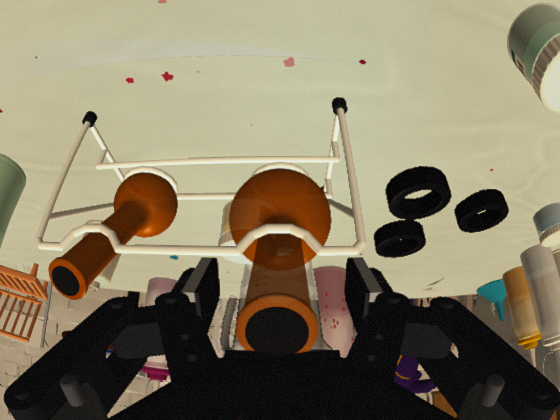

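Request:
{"api": "jog_arm", "payload": {
  "deltas": [
    [[0.4,0,-0.08,0,0,0,0],[0.3,0,-0.08,0,0,0,0],[0.2,0,-0.08,0,0,0,0],[0.2,0,-0.08,0,0,0,0],[0.2,0,-0.08,0,0,0,0]]
  ]
}}

```text
t: 15.87
position: [0.5127, 0.289, 0.1483]
tcp_rot: [179.9, 43.5, -175.6]
wrist_force: [-1.3, -1.0, 1.1]
opening: 0.025
```

Run:
```python
from h import *
s=robot.sense(); print(s["position"],s["tcp_rot"],s["opening"],s["wrist_force"],s["torque"])
cal=optics.calibration("wrist"); im=optics.capture("wrist"); cv2.imwrite("pics/w15.png",im[:,:,::-1])
```

```text
[0.51268883 0.28902206 0.14826485] [ 179.86231839   43.49804273 -175.58829717] 0.02504480179930648 [-1.30859804 -1.01220959  1.11768724] [-0.18558046  0.31323458 -0.15354101]
```

View pics/w15.png

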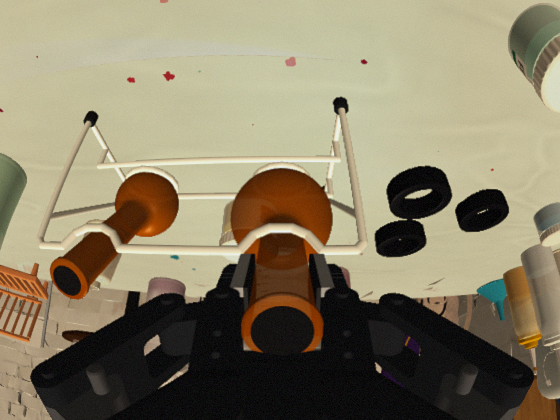

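Request:
{"api": "jog_arm", "payload": {
  "deltas": [
    [[0.2,0,0,0,0,0,0],[0.2,-0.3,0,-0.3,0,0,0],[0.2,-0.7,0,-0.7,0,0,0],[0.2,-1.4,0,-1.5,0,0,0],[0.2,-2.1,0,-2.2,0,0,0],[0.2,-2.8,0,-2.9,0,0,0],[0.2,-2.8,0,-2.9,0,0,0]]
  ],
  "grip_force": 40
}}

```text
t: 16.5
position: [0.5142, 0.2901, 0.1911]
tcp_rot: [179.6, 43.7, -175.7]
wrist_force: [1.4, 0.4, -1.3]
opening: 0.0252
```

Run:
```python
from h import *
s=robot.sense(); print(s["position"],s["tcp_rot"],s["opening"],s["wrist_force"],s["torque"])
im=optics.capture("wrist"); cv2.imwrite("pics/w16.png",im[:,:,::-1])
im=optics.capture("scene"); cv2.imwrite("pics/s16.png",im[:,:,::-1])
```

```text
[0.51418819 0.29011047 0.19111142] [ 179.64342706   43.71439872 -175.68829904] 0.025226438114982097 [ 1.35767948  0.36842982 -1.31630657] [-0.0142763   0.51671227  0.05538663]
```

View pics/w16.png

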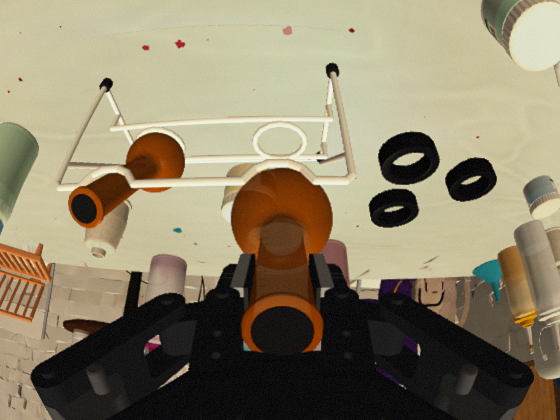

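View pics/s16.png

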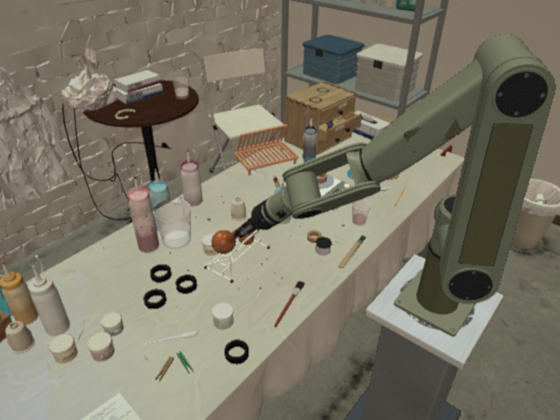

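Request:
{"api": "jog_arm", "payload": {
  "deltas": [
    [[0.2,-1.5,0,-1.6,0,0,0],[0.2,-3.2,0,-3.4,0,0,0],[0.2,-5.2,0,-5.5,0,0,0],[0.2,-7.2,0,-7.6,0,0,0],[0.2,-9.2,0,-9.7,0,0,0],[0.2,-11.2,0,-11.8,0,0,0],[0.2,-13,0,-13.6,0,0,0],[0.2,-14,0,-14.7,0,0,0]]
  ]
}}

```text
t: 17.27
position: [0.5142, 0.2891, 0.3948]
tcp_rot: [179.7, 43.7, -175.7]
wrist_force: [0.2, 0.5, -0.3]
opening: 0.0251
```

Run:
```python
from h import *
s=robot.sense(); print(s["joints"],s["opening"])
D=Ro.from_euler("xyz",[180,0,180],degrees=True)
rel([.58,.10,.40],D); rel([.6,-.25,.40],D)
```

```text
[ 28.99803829 -10.94951234 104.43629663 -22.56505008  47.71569281
 -56.04282605] 0.025074118430890288
cm [ -4.07 -19.37   3.07] rv [0.034 0.762 0.074]
cm [ -3.6  -54.42   2.45] rv [0.034 0.762 0.074]
```

Request:
{"api": "jog_arm", "payload": {
  "deltas": [
    [[0.2,-0.2,-1,0.1,0.002,0.05,0.005],[0.2,-0.6,-3,0.4,0.006,0.13,0.013],[0.2,-1.1,-5.5,0.8,0.01,0.22,0.021],[0.2,-1.6,-8,1.2,0.014,0.31,0.03],[0.2,-2.1,-10.5,1.6,0.018,0.4,0.039],[0.2,-2.6,-13,2,0.022,0.5,0.048],[0.2,-3.2,-16,2.4,0.027,0.6,0.058],[0.2,-3.8,-19,2.8,0.03,0.68,0.067]]
  ]
}}

```text
t: 17.93
position: [0.5757, 0.1015, 0.3962]
tcp_rot: [179.9, 4.2, -179.7]
wrist_force: [1.8, 0.5, -1.8]
opening: 0.0248
```

Run:
```python
from h import *
s=robot.sense(); print(s["joints"],s["opening"])
D=Ro.from_euler("xyz",[180,0,180],degrees=True)
rel([.612,-.25,.38],D)
```

```text
[ 1.50861214e+00  6.39737706e+00  7.84056793e+01  2.14746741e-02
  9.09824451e+01 -8.88377703e+01] 0.024782797173556997
cm [ -3.29 -35.17   1.8 ] rv [0.002 0.074 0.006]
```

Request:
{"api": "jog_arm", "payload": {
  "deltas": [
    [[0.2,-0.2,-2.5,0,0,0.03,0.003],[0.2,-0.6,-5,0,0,0.06,0.005],[0.2,-1,-8,0,0.002,0.074,0.006],[0.2,-1.4,-12,0,0.002,0.074,0.006],[0.2,-1.8,-16,0,0.002,0.074,0.006],[0.2,-2.2,-20,0,0.002,0.074,0.006],[0.2,-2.5,-24,0,0.002,0.074,0.006],[0.2,-2.8,-27,0,0.002,0.074,0.006]]
  ]
}}

```text
t: 18.6
position: [0.6045, -0.1704, 0.3966]
tcp_rot: [-180.0, 0.1, 179.9]
wrist_force: [1.0, 0.3, -0.9]
opening: 0.0254
```

Request:
{"api": "jog_arm", "payload": {
  "deltas": [
    [[0.2,-0.3,-2.5,0,0,0,0],[0.2,-0.3,-4.5,0,0,0,0],[0.2,-0.4,-6,0,0,0,0],[0.2,-0.4,-7,0,0,0,0],[0.2,-0.4,-7,0,0,0,0],[0.2,-0.4,-7,0,0,0,0],[0.2,-0.4,-7,0,0,0,0],[0.2,-0.4,-7,0,0,0,0]]
  ]
}}

```text
t: 19.27
position: [0.6092, -0.2354, 0.3989]
tcp_rot: [180.0, 0.3, -179.9]
wrist_force: [-1.0, -0.4, -1.1]
opening: 0.0251
```

Run:
```python
from h import *
s=robot.sense(); print(s["tcp_rot"],s["opening"])
D=Ro.from_euler("xyz",[180,0,180],degrees=True)
rel([.6185,-.2555,.30],D)
for n in ["wrist","scene","top"]:
    np.save(f"{n}17.npy",optics.calibration(n)); im=optics.capture(n); cv2.imwrite(f"pics/{n}17.png",im[:,:,::-1])
im=cv2.imread("pics/scene17.png"); cv2.imwrite("pics/s17c.png",cv2.resize(im[90:230,240:400],(640,560),interpolation=cv2.INTER_CUBIC))
```

```text
[ 179.97372271    0.28592912 -179.85132242] 0.0251003950565457
cm [-0.88 -2.02  9.89] rv [0.    0.005 0.003]
```

View pics/wrist17.png

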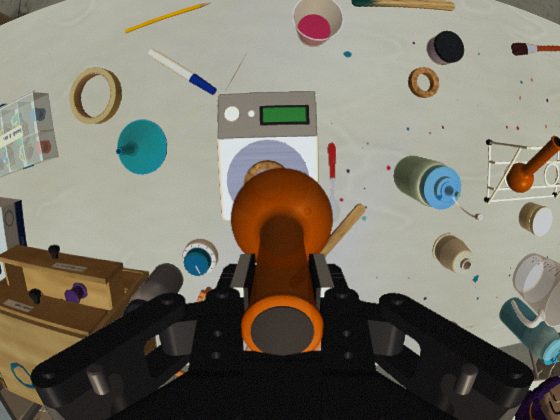

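View pics/s17c.png

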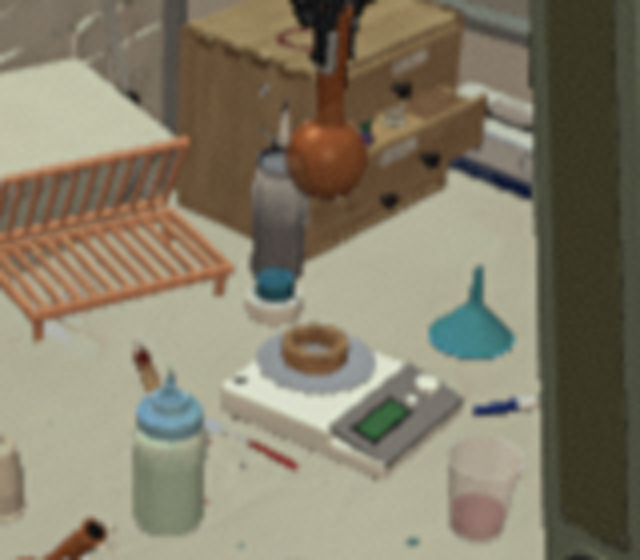

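```bash
python3 - <<'E'
from h import *
from scipy.optimize import least_squares
cal=np.load("wrist17.npy",allow_pickle=True).item(); ct=np.load("top17.npy",allow_pickle=True).item(); cs=np.load("scene17.npy",allow_pickle=True).item()
p,R=tcp()
im=cv2.imread("pics/wrist17.png"); H=cv2.cvtColor(im,cv2.COLOR_BGR2HSV)
m=cv2.inRange(H,(3,130,40),(16,255,255))
px=[]
for a in np.radians(np.arange(150,391,3)):
    rr=[r for r in range(38,62) if m[int(round(217+r*np.sin(a))),int(round(282.5+r*np.cos(a)))]]
    if rr: px.append((282.5+max(rr)*np.cos(a),217+max(rr)*np.sin(a),max(rr)))
px=np.array(px); print(px[::8,2])
# sphere tangent fit: rays at distance .038 from centre
rays=[ray(cal,q[:2],True) for q in px]
o=rays[0][0]; D=np.array([d for _,d in rays])
def f(c): v=c-o; return np.sqrt(np.maximum(v@v-(D@v)**2,0))-.038
r=least_squares(f,p-[0,0,.114],loss="soft_l1",f_scale=.001); print("bulb world",r.x,"tool",R.inv().apply(r.x-p),np.abs(r.fun).mean(), "exp proj",proj(cal,p+R.apply([0,0,.114]),True))
# mouth ellipse
mo=plane(cal,(283,326),p[2]+.026,True); print("mouth at tool z -.026:",R.inv().apply(mo-p))
np.save("bulb17.npy",r.x)
# ring
f4=lambda u,v,s,x,y:((u+.5)/s-.5+x,(v+.5)/s-.5+y)
print("ring scene top ctr",plane(cs,f4(316,344,4,240,90),.078),"pan scene",plane(cs,f4(316,360,4,240,90),.056), "bulb scene ray dist")
o2,d2=ray(cs,f4(327,158,4,240,90)); print(tri([(o2,d2),(o,(r.x-o)/np.linalg.norm(r.x-o))]))
E
python3 -c "
import cv2
im=cv2.imread('pics/top17.png'); cv2.imwrite('pics/t17c.png',cv2.resize(im[160:260,320:460],(784,560),interpolation=cv2.INTER_CUBIC))"
```

```text
[51. 52. 50. 52. 59. 51. 48. 48. 48. 59. 51.]
bulb world [ 0.60945401 -0.23470573  0.28055592] tool [0.0003279  0.00105235 0.11843843] 0.0017852644430697143 exp proj [279.90632384 220.2273734 ]
mouth at tool z -.026: [ 0.00309482  0.00180998 -0.02601638]
ring scene top ctr [ 0.61659102 -0.24898214  0.078     ] pan scene [ 0.61885239 -0.25441364  0.056     ] bulb scene ray dist
(array([ 0.60857779, -0.23449192,  0.2852435 ]), [np.float64(0.0004955730285908106), np.float64(0.0004955730285909504)])
```

View pics/t17c.png

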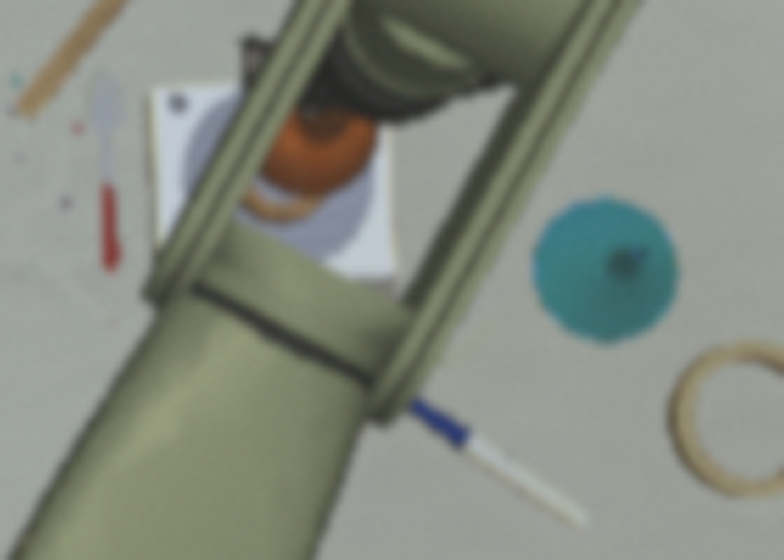

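Run:
```python
import cv2
im=cv2.imread("pics/w8.png"); a=cv2.resize(im[220:350,220:345],(500,520),interpolation=cv2.INTER_CUBIC)
im=cv2.imread("pics/scene17.png"); b=cv2.resize(im[160:215,290:355],(0,0),fx=8,fy=8,interpolation=cv2.INTER_CUBIC)
cv2.imwrite("pics/r8.png",a); cv2.imwrite("pics/r17.png",b)
```

```text
(no output)
```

View pics/r8.png

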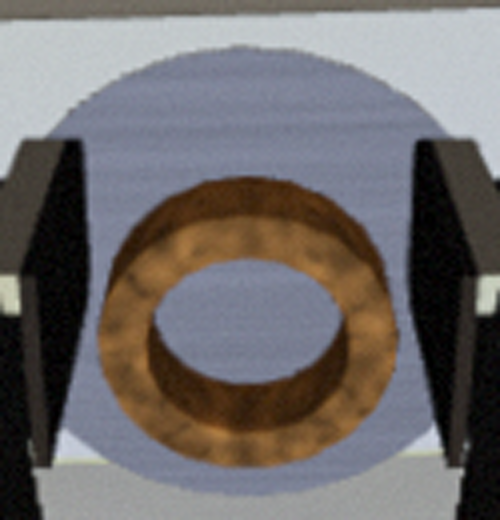

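View pics/r17.png

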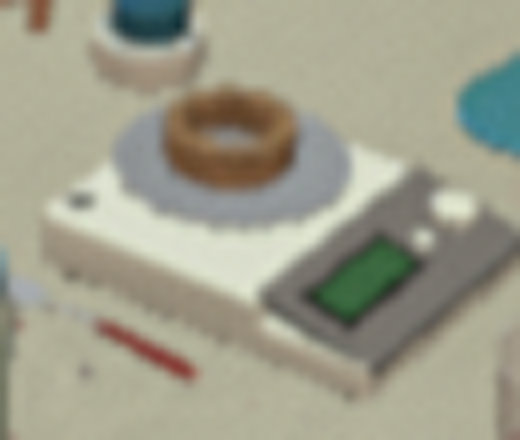

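Run:
```python
from h import *
cal=np.load("w8.npy",allow_pickle=True).item(); cs=np.load("scene17.npy",allow_pickle=True).item(); ct=optics.calibration("top")
f=lambda u,v,s,x,y:((u+.5)/s-.5+x,(v+.5)/s-.5+y)
for u,v in [(247,341),(250,345)]: print("w8 ring",plane(cal,f(u,v,4,220,220),.078,True))
for u,v in [(97,341),(397,341),(247,215),(247,467)]: print("  ",plane(cal,f(u,v,4,220,220),.078,True))
for u,v in [(247,47),(247,495)]: print("pan edge",plane(cal,f(u,v,4,220,220),.056,True))
print("scene ring",plane(cs,f(230,124,8,290,160),.078),"pan",plane(cs,f(231,162,8,290,160),.056))
# top t8: visible left part: outer left edge u=228 , top edge v=117
print("t8 left/top edges",plane(ct,f(228,168,5.6,320,160),.078),plane(ct,f(278,117,5.6,320,160),.078), "pan ctr",plane(ct,f(278,177,5.6,320,160),.056))
```

```text
w8 ring [ 0.61788246 -0.25492086  0.078     ]
w8 ring [ 0.61890359 -0.25427563  0.078     ]
   [ 0.61823573 -0.28742647  0.078     ]
   [ 0.61832593 -0.22243122  0.078     ]
   [ 0.58748059 -0.25484741  0.078     ]
   [ 0.65204757 -0.25500534  0.078     ]
pan edge [ 0.55812367 -0.25481427  0.056     ]
pan edge [ 0.67732067 -0.25510238  0.056     ]
scene ring [ 0.61993395 -0.25158418  0.078     ] pan [ 0.61861957 -0.2528118   0.056     ]
t8 left/top edges [ 0.61933649 -0.22321285  0.078     ] [ 0.65090337 -0.25440068  0.078     ] pan ctr [ 0.61716164 -0.25726944  0.056     ]
```

Request:
{"api": "jog_arm", "payload": {
  "deltas": [
    [[0.2,-0.4,-0.8,0.5,0,0,0],[0.2,-1,-2,2,0,0,0],[0.2,-1,-2,4.5,0,0,0],[0.2,-1,-2,7,0,0,0],[0.2,-1,-2,9.5,0,0,0],[0.2,-1,-2,11.5,0,0,0],[0.2,-1,-2,13,0,0,0],[0.2,-1,-2,14,0,0,0]]
  ]
}}

```text
t: 20.08
position: [0.6188, -0.2566, 0.2554]
tcp_rot: [179.9, 0.1, -180.0]
wrist_force: [-0.4, -0.1, -1.5]
opening: 0.0254
```

Request:
{"api": "jog_arm", "payload": {
  "deltas": [
    [[0.2,0,0,0,0,0,0],[0.2,0,0,0,0,0,0],[0.2,0,0,0,0,0,0]]
  ]
}}

```text
t: 20.33
position: [0.6205, -0.2573, 0.2602]
tcp_rot: [-179.9, 0.4, -179.9]
wrist_force: [-0.3, 0.0, -1.1]
opening: 0.025
```

Run:
```python
from h import *
s=robot.sense(); print(s["position"],s["tcp_rot"],s["opening"],s["wrist_force"])
for n in ["wrist","scene"]:
    np.save(f"{n}18.npy",optics.calibration(n)); im=optics.capture(n); cv2.imwrite(f"pics/{n}18.png",im[:,:,::-1])
im=cv2.imread("pics/scene18.png"); cv2.imwrite("pics/s18c.png",cv2.resize(im[130:215,280:360],(640,680)[0:2] if 0 else (560,595),interpolation=cv2.INTER_CUBIC))
```

```text
[ 0.62048602 -0.25728518  0.26023616] [-179.92848686    0.40708312 -179.94960929] 0.025000833508423984 [-0.25951057  0.0103775  -1.05854592]
```

View pics/wrist18.png

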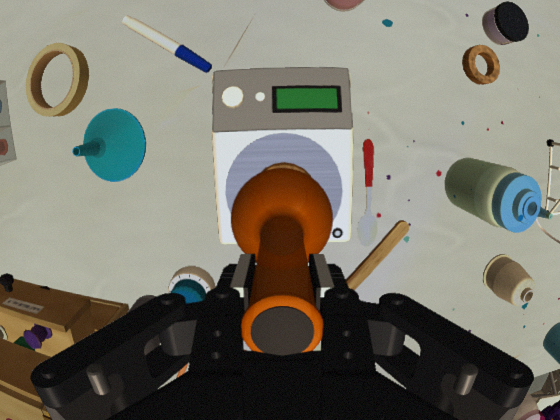

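View pics/s18c.png

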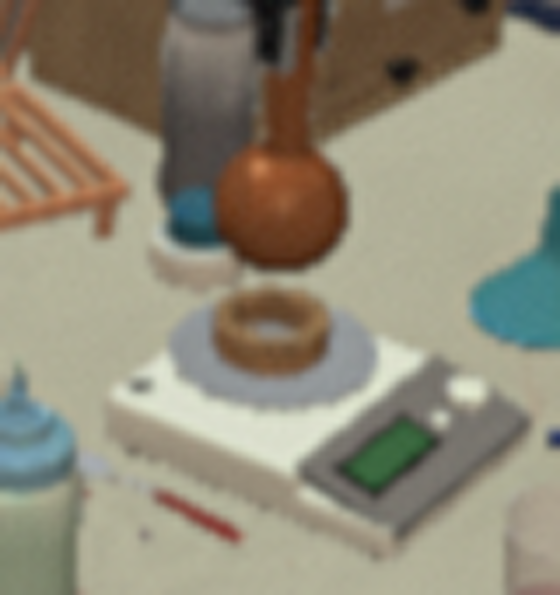

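Run:
```python
from h import *
cs=np.load("scene18.npy",allow_pickle=True).item(); cw=np.load("wrist18.npy",allow_pickle=True).item()
p,R=tcp(); S=lambda P:(proj(cs,P)-[280,130]+.5)*7-.5
for z in [.109,.146,.20,.26]: print(z,S([.6193,-.255,z]).round(1))
print("ring",S([.619,-.2548,.078]).round(1))
im=cv2.imread("pics/scene18.png"); H=cv2.cvtColor(im,cv2.COLOR_BGR2HSV)
m=cv2.inRange(H,(3,130,40),(14,255,255)); k=np.zeros_like(m); k[130:172,308:334]=m[130:172,308:334]
k2=k.copy(); k2[:151]=0
c=max(cv2.findContours(k2,cv2.RETR_EXTERNAL,cv2.CHAIN_APPROX_NONE)[0],key=cv2.contourArea)
e=cv2.minEnclosingCircle(c[c[:,0,1]>151]); print("bulb px",e,(np.array(e[0])-[280,130]+.5)*7-.5)
for r in range(134,150,3):
    x=np.nonzero(k[r])[0]; print(r,x.min(),x.max(),(x.min()+x.max())/2, "ratio->crop",((x.min()+x.max())/2-280+.5)*7-.5,(r-130+.5)*7-.5)
# wrist: bulb silhouette sphere fit with depth fixed
im=cv2.imread("pics/wrist18.png"); H=cv2.cvtColor(im,cv2.COLOR_BGR2HSV); m=cv2.inRange(H,(3,130,40),(14,255,255))
for v in (200,210,220,230): x=np.nonzero(m[v,225:340])[0]+225; print(v,x.min(),x.max())
x=np.nonzero(m[150:220,282])[0]+150; print(x.min())
o=ray(cw,(282,200),True)[0]
for a in (.112,.114,.116,.118):
    C=p+R.apply([0,0,a]); print(a,proj(cw,C,True), "top silhouette px", )
```

```text
0.109 [279.  268.6]
0.146 [283.1 210.3]
0.2 [289.2 122.7]
0.26 [296.3  21.5]
ring [275.9 316.7]
bulb px ((319.5, 159.0), 9.013978004455566) [279.5 206. ]
134 323 324 323.5 ratio->crop 307.5 31.0
137 323 324 323.5 ratio->crop 307.5 52.0
140 322 325 323.5 ratio->crop 307.5 73.0
143 318 323 320.5 ratio->crop 286.5 94.0
146 318 323 320.5 ratio->crop 286.5 115.0
149 318 323 320.5 ratio->crop 286.5 136.0
200 235 328
210 232 330
220 232 331
230 233 330
163
0.112 [280.41781574 221.38210453] top silhouette px
0.114 [280.4288313  220.62843485] top silhouette px
0.116 [280.43967683 219.88668767] top silhouette px
0.118 [280.45035613 219.15658983] top silhouette px
```

Request:
{"api": "jog_arm", "payload": {
  "deltas": [
    [[0.2,0.05,0.1,0.5,0,0,0],[0.2,0.1,0.1,1.2,0,0,0],[0.2,0.1,0.1,1.9,0,0,0],[0.2,0.1,0.1,2.4,0,0,0],[0.2,0.1,0.1,2.7,0,0,0],[0.2,0.1,0.1,2.7,0,0,0],[0.2,0.1,0.1,2.7,0,0,0]]
  ]
}}

```text
t: 21.02
position: [0.6186, -0.2557, 0.2311]
tcp_rot: [180.0, 0.2, -180.0]
wrist_force: [-0.1, -0.1, 0.6]
opening: 0.0253
```

Run:
```python
from h import *
s=robot.sense(); print(s["position"],s["tcp_rot"],s["opening"],s["wrist_force"])
for n in ["wrist","scene"]:
    im=optics.capture(n); cv2.imwrite(f"pics/{n}19.png",im[:,:,::-1])
im=cv2.imread("pics/scene19.png"); cv2.imwrite("pics/s19c.png",cv2.resize(im[130:215,280:360],(560,595),interpolation=cv2.INTER_CUBIC))
im=cv2.imread("pics/wrist19.png"); cv2.imwrite("pics/w19c.png",cv2.resize(im[110:270,200:360],(560,560),interpolation=cv2.INTER_CUBIC))
print(robot.sense()["position"])
```

```text
[ 0.61858764 -0.25567415  0.23106864] [ 179.96214772    0.22002466 -179.95491435] 0.025270524568030354 [-0.0604877  -0.0688142   0.57368549]
[ 0.61898499 -0.25592255  0.23196428]
```

View pics/s19c.png

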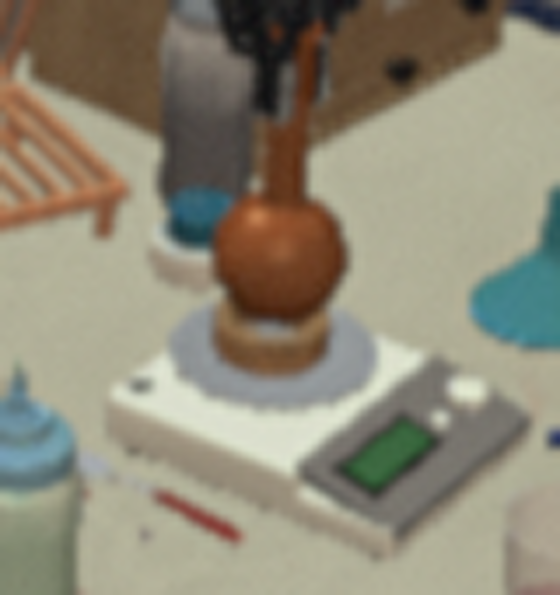

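View pics/w19c.png

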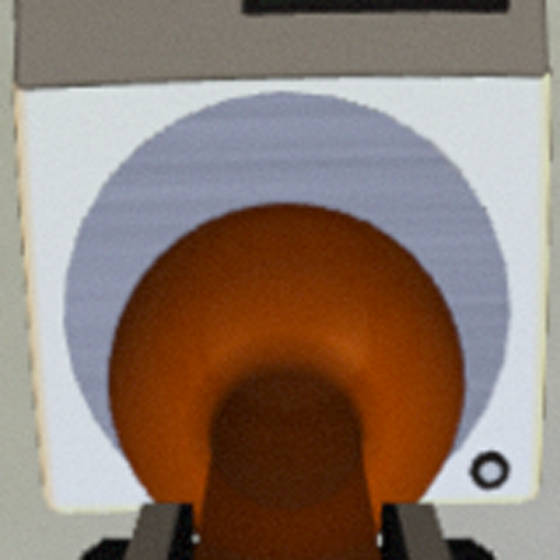

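Run:
```python
from h import *
cs=optics.calibration("scene"); P=np.array([.619,-.2555,.1])
b=proj(cs,P)
for d in np.eye(3)*.01: print((proj(cs,P+d)-b)*7)
# ring outer extent in scene18 & bulb extent, colour mask
im=cv2.imread("pics/scene18.png"); H=cv2.cvtColor(im,cv2.COLOR_BGR2HSV)
big=cv2.resize(im,None,fx=8,fy=8,interpolation=cv2.INTER_CUBIC); Hb=cv2.cvtColor(big,cv2.COLOR_BGR2HSV)
def ext(lo,hi,box,n):
    m=cv2.inRange(Hb,lo,hi); k=np.zeros_like(m); x0,y0,x1,y1=[8*i for i in box]; k[y0:y1,x0:x1]=m[y0:y1,x0:x1]
    c=max(cv2.findContours(k,cv2.RETR_EXTERNAL,cv2.CHAIN_APPROX_NONE)[0],key=cv2.contourArea); x,y,w,h=cv2.boundingRect(c); print(n,(x+w/2)/8-.5,(y+h/2)/8-.5,w/8,h/8); return (x+w/2)/8-.5,y/8,(y+h)/8
r=ext((8,80,40),(25,255,255),(305,169,333,188),"ring")
q=ext((3,130,40),(14,255,255),(305,151,336,170),"bulb18")
im=cv2.imread("pics/scene19.png"); big=cv2.resize(im,None,fx=8,fy=8,interpolation=cv2.INTER_CUBIC); Hb=cv2.cvtColor(big,cv2.COLOR_BGR2HSV)
q2=ext((3,140,40),(13,255,255),(305,160,336,173),"bulb19")
for P in [(.619,-.2548,.067),(.619,-.2548,.109),(.619,-.2548,.118),(.619,-.2548,.146)]: print(P,proj(cs,P))
```

```text
[-14.68428798  -6.04450814]
[-10.4566987    7.18203849]
[  1.08717478 -15.51852632]
ring 318.3125 176.8125 15.875 12.375
bulb18 319.625 159.0625 18.0 17.125
bulb19 319.375 166.0 18.0 13.0
(0.619, -0.2548, 0.067) [318.8170362  177.20018578]
(0.619, -0.2548, 0.109) [319.46098612 167.98921775]
(0.619, -0.2548, 0.118) [319.60126757 165.98265178]
(0.619, -0.2548, 0.146) [320.04300675 159.66407724]
```

Request:
{"api": "jog_arm", "payload": {
  "deltas": [
    [[0.2,-0.1,0,0.2,0,0,0],[0.2,-0.1,0,0.4,0,0,0],[0.2,-0.1,0,0.6,0,0,0],[0.2,-0.1,0,0.7,0,0,0],[0.2,-0.1,0,0.7,0,0,0]]
  ]
}}

```text
t: 21.53
position: [0.6199, -0.2558, 0.2247]
tcp_rot: [180.0, 0.3, -180.0]
wrist_force: [0.1, 1.4, -0.4]
opening: 0.025
```

Request:
{"api": "jog_arm", "payload": {
  "deltas": [
    [[0.2,0,0,0.1,0,0,0],[0.2,0,0,0.1,0,0,0],[0.2,0,0,0.2,0,0,0],[0.2,0,0,0.2,0,0,0],[0.2,0,0,0.2,0,0,0]]
  ]
}}

```text
t: 21.95
position: [0.6204, -0.2558, 0.2242]
tcp_rot: [-180.0, 0.4, -179.9]
wrist_force: [-0.1, 0.9, 5.3]
opening: 0.0251
```

Run:
```python
from h import *
s=robot.sense(); print(s["position"],s["tcp_rot"],s["opening"],s["wrist_force"],s["torque"])
for n in ["wrist","scene"]:
    im=optics.capture(n); cv2.imwrite(f"pics/{n}20.png",im[:,:,::-1])
im=cv2.imread("pics/scene20.png"); cv2.imwrite("pics/s20c.png",cv2.resize(im[130:215,280:360],(560,595),interpolation=cv2.INTER_CUBIC))
im=cv2.imread("pics/wrist20.png"); cv2.imwrite("pics/w20c.png",cv2.resize(im[110:270,200:360],(560,560),interpolation=cv2.INTER_CUBIC))
```

```text
[ 0.6203796  -0.2558351   0.22416713] [-179.97381702    0.37508739 -179.94945087] 0.025121216500112085 [-0.12103479  0.92338417  5.27088383] [0.32670427 0.14341967 0.05571927]
```

View pics/s20c.png

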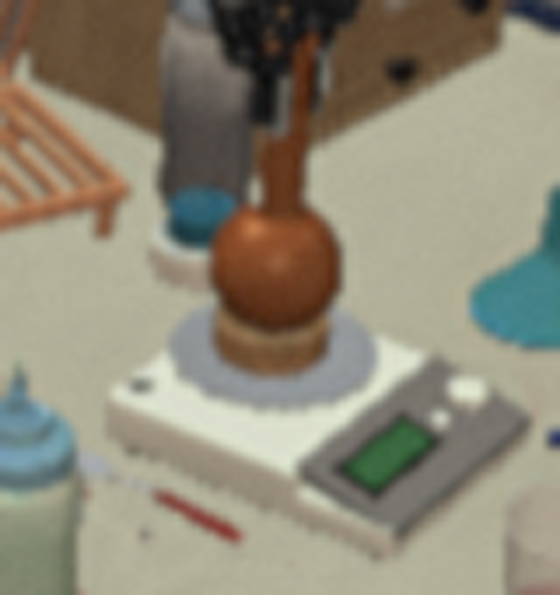

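View pics/w20c.png

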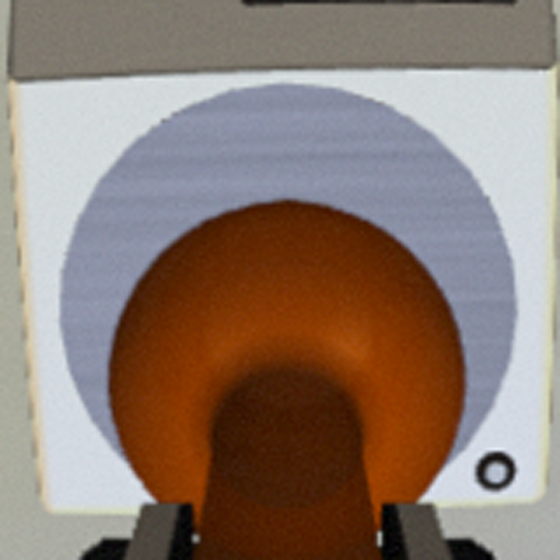

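Request:
{"api": "jog_arm", "payload": {
  "deltas": [
    [[0.2,0,0,-0.08,0,0,0],[0.2,0,0,-0.08,0,0,0],[0.35,0,0,-0.08,0,0,0],[0.4,0,0,-0.08,0,0,0],[0.5,0,0,-0.08,0,0,0],[0.7,0,0,-0.08,0,0,0],[0.7,0,0,-0.08,0,0,0],[0.7,0,0,-0.08,0,0,0]]
  ],
  "grip_force": 20
}}

```text
t: 22.72
position: [0.6197, -0.2558, 0.2231]
tcp_rot: [180.0, 0.2, -180.0]
wrist_force: [1.4, 0.7, 1.1]
opening: 0.0598
```

Run:
```python
from h import *
s=robot.sense(); print(s["position"],s["opening"],s["wrist_force"])
im=optics.capture("scene"); cv2.imwrite("pics/s21c.png",cv2.resize(im[100:215,280:380,::-1],(500,575),interpolation=cv2.INTER_CUBIC))
im=optics.capture("wrist"); cv2.imwrite("pics/w21.png",im[:,:,::-1])
```

```text
[ 0.61967208 -0.25576895  0.22305976] 0.05983937387250779 [1.41762228 0.69017285 1.05794009]
```

View pics/s21c.png

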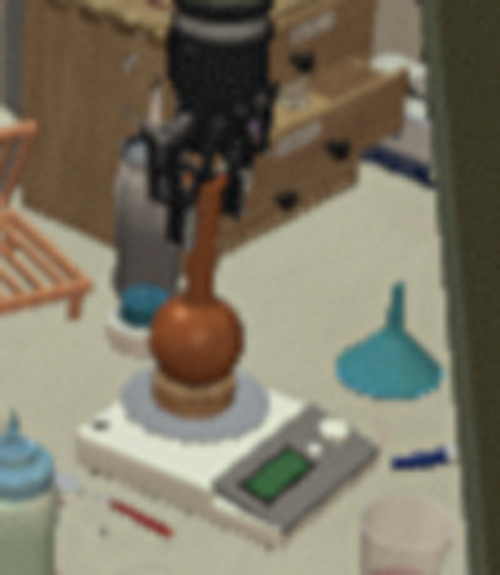

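View pics/w21.png

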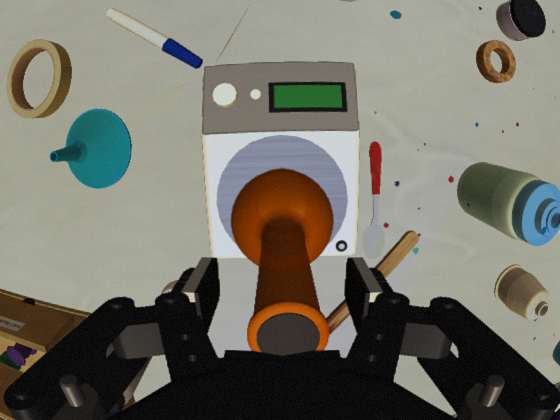

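Request:
{"api": "jog_arm", "payload": {
  "deltas": [
    [[0.7,0,0.1,-0.7,0,0,0],[0.7,0,0.1,-2,0,0,0],[0.7,0,0.1,-4,0,0,0],[0.7,0,0.1,-6.5,0,0,0],[0.7,0,0.1,-9,0,0,0],[0.7,0,0.1,-12,0,0,0],[0.7,0,0.1,-14,0,0,0],[0.7,0,0.1,-14,0,0,0]]
  ]
}}

```text
t: 23.48
position: [0.6213, -0.2559, 0.3727]
tcp_rot: [-179.6, 1.0, -179.9]
wrist_force: [0.5, -0.4, 1.4]
opening: 0.0601
```

Request:
{"api": "jog_arm", "payload": {
  "deltas": [
    [[0.7,4,0,0,0,0,0],[0.7,8,0,0,0,0,0],[0.7,12,0,0,0,0,0],[0.7,15,0,0,0,0,0],[0.7,15,0,0,0,0,0],[0.7,15,0,0,0,0,0],[0.7,15,0,0,0,0,0],[0.7,15,0,0,0,0,0]]
  ]
}}

```text
t: 24.15
position: [0.4701, -0.2551, 0.3631]
tcp_rot: [-180.0, 0.3, -179.9]
wrist_force: [-0.5, -0.6, -0.7]
opening: 0.0601
```

Run:
```python
from h import *
s=robot.sense(); print(s["t"],s["position"],s["wrist_force"])
for n in ["wrist","scene","top"]:
    np.save(f"{n}22.npy",optics.calibration(n)); im=optics.capture(n); cv2.imwrite(f"pics/{n}22.png",im[:,:,::-1])
im=cv2.imread("pics/scene22.png"); cv2.imwrite("pics/s22c.png",cv2.resize(im[110:210,280:360],(480,600),interpolation=cv2.INTER_CUBIC))
im=cv2.imread("pics/top22.png"); cv2.imwrite("pics/t22c.png",cv2.resize(im[150:250,320:460],(784,560),interpolation=cv2.INTER_CUBIC))
```

```text
24.15 [ 0.47013986 -0.25505928  0.36314199] [-0.51619265 -0.63968586 -0.65863015]
```

View pics/s22c.png

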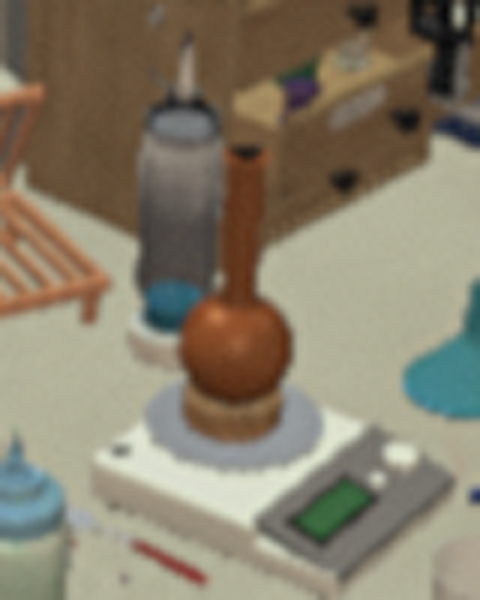

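View pics/wrist22.png

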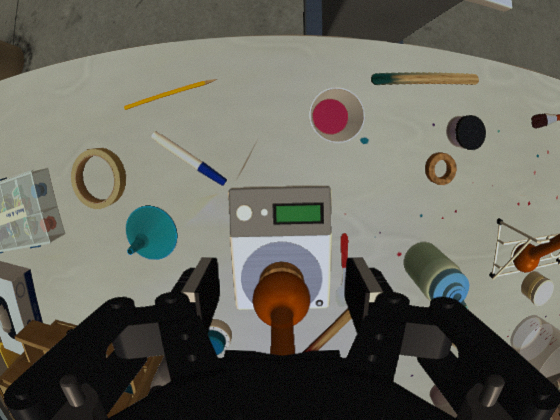

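View pics/top22.png

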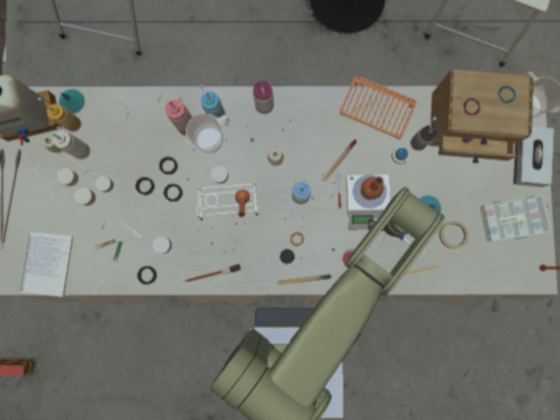

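Now I'll measure the tilt and centring from two views.

Run:
```python
import cv2
im=cv2.imread("pics/top22.png"); cv2.imwrite("pics/t22d.png",cv2.resize(im[165:215,345:400],(550,500),interpolation=cv2.INTER_CUBIC))
```

```text
(no output)
```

View pics/t22d.png

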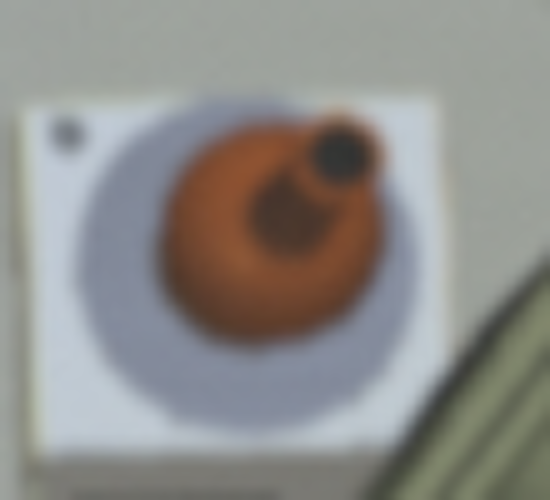

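Run:
```python
from h import *
ct=optics.calibration("top"); cs=optics.calibration("scene")
f=lambda u,v,s,x,y:((u+.5)/s-.5+x,(v+.5)/s-.5+y)
B,rb=tri([ray(ct,f(270,236,10,345,165)),ray(cs,f(236,347,6,280,110))])
M,rm=tri([ray(ct,f(343,153,10,345,165)),ray(cs,f(247,153,6,280,110))])
d=(M-B); print(B,rb,M,rm,np.linalg.norm(d),"tilt",np.arccos(d[2]/np.linalg.norm(d)))
print("pan",plane(ct,f(248,265,10,345,165),.056))
b=plane(ct,f(270,236,10,345,165),.109); m=plane(ct,f(343,153,10,345,165),.249); print("top only",b,m,(m-b)/.14)
```

```text
[ 0.62034731 -0.25549815  0.11052472] [np.float64(0.0015101613614288021), np.float64(0.0015101613614286239)] [ 0.62333681 -0.25572251  0.24835813] [np.float64(0.0006063978277295984), np.float64(0.0006063978277295559)] 0.13786600738948493 tilt 0.021746803251296958
pan [ 0.6176742  -0.25768803  0.056     ]
top only [ 0.61929743 -0.25653631  0.109     ] [ 0.62270239 -0.25591733  0.249     ] [0.0243211  0.00442129 1.        ]
```

Run:
```python
from plant import robot
print(robot.sign_off())
```

```text
the job is handed in; nothing more can be done
None
```

I finished the sequence and handed the job in at about 24 s. No verdict came back, so the results below are from my own camera and force readings.

**What I did:**
- **Ring:** I laid the wide cork ring on the pan and let go of it.
- **Tare:** I pressed the tare key about 4 mm with only the ring on the pan. The wrist force reached 11 N, against the 3.5 N that holds the key fully down, and I then lifted off. The joint's travel can't be read directly, and the display gave no sign either way.
- **Flask:** I took the larger flask from the rack by its neck, set it upright in the ring with about 5 N of contact, released it and moved the arm clear.

**Last checks (top and scene cameras):**
- **Bulb height:** its centre is at z ≈ 0.1105 m, about 54 mm above the ring's underside (allowed 49–57 mm).
- **Tilt:** the neck is about 0.02 rad from vertical (limit 0.12).
- **Centring:** the bulb sits about 2–3.5 mm from the pan's measured centre. The bulb hid the ring in the last pictures; before the flask went on, the ring measured within about 3 mm of the pan centre.
- **Everything else:** the small flask, narrow ring and the bystanders in view looked unmoved. The arm hid the funnel and part of the balance from the top camera, though both look in place in the other views.

**Disagreements:** the cameras differed by up to about 3–5 mm on the pan and ring positions, so I averaged them and relied on relative positions within one view. The last bulb measurement fitted to 1.5 mm and the mouth to 0.6 mm. An earlier fit of the bulb in the rack came out several millimetres off, so I discarded it.

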